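# Hang the cleat shelf and stack the sample cases on it

### The arm

A 7-joint arm with a two-finger parallel gripper is mounted at the origin on the work surface. World frame = base frame: x ahead of the robot, y to its left, z up, the work surface at z = 0. Lengths are in m, angles in rad, forces in N, time in s.
With the tool pointing down it reaches from about 0.35 to 0.9 m from the base axis. Payload 7.2 kg.
Tool frame: the origin (TCP) lies on the centre line of the jaws, within the pads' length; the fingertips stand ctrl.tips_ahead ahead of it and the grasp point (between the pads) lies 11 mm behind it (ctrl.tips_ahead is the distance from the TCP to the fingertips, in m); y points along the fingers, z is the direction in which the jaws open and shut, and the axes are right-handed (so a half turn about y gives the same grasp; the last joint's range is limited). The gripper opens to 88 mm and grips with 3 to 60 N. Pads are 20 mm wide; open, the fingers measure 115 mm over their backs; the gripper's body (75 mm by 178 mm) begins 61 mm behind the grasp point.
Start: joints at [1.069, 0.411, -0.013, 1.596, 0.006, 1.134, -0.082], TCP at [0.263, -0.567, 0.231] pointing down, gripper open.
Joint ranges: [-2.95, 2.95], [-0.29, 1.99], [-1.47, 1.44], [0.14, 2.54], [-1.03, 4.17], [0.13, 1.85], [-2.86, 2.86]. Speed limits (rad/s): [2.39, 2.39, 3.01, 3.01, 3.14, 3.14, 3.14].

### API

Orientations are given as a rotation vector (axis times angle).
In Python, from station import ctrl, imaging gives the robot as it stands.
- The arm moves only by the tool drive_tool, never from a script. Its arguments are lists of equal length, an entry for each row: "slide": the shift along the tool's x, y, z normalised to -1 to 1, where 1 is 0.75 m, a list of three; "spin": the turn about the tool's y normalised to -1 to 1, where 1 is 0.5 rad; "hand": the gripper command: -1 is fully open, 1 is shut, values between are in proportion. In form: {"slide": [[dx, dy, dz], ...], "spin": [spin, ...], "hand": [hand, ...]}. A call has exactly 8 rows; each row is the pose to reach, as a shift and turn from the pose commanded when the call began, along the tool's axes at that moment; what a row does not reach only later rows make up. A row lasts 1/8 s, in which the tool goes at most 62.5 mm and 10.7 degrees, less where a joint would pass 70% of its speed; a pose out of reach is approached as far as the arm can. A call with a number of a shift or a turn outside -1 to 1 is refused whole. A call with a gripper value outside its range is refused whole. The fingers move at their own pace and stop on an object; "force" is the grip in N (left out, the last holds). Time passes only in rows, so rows that repeat a pose let the fingers close, or fill a call up. It gives the time, the measured TCP pose, the force and the opening at its end, in the units of the state.
- ctrl.observe(): the state, without advancing time (a new reading comes with each control period).
- imaging.camera(name): name is "scene" or "top" or "wrist"; returns a dict with "pixels" (480x640x3 uint8, red, green, blue), "z_map" (480x640 float32, m along the optical axis (not along the pixel's ray), 0 where there is no reading), "fx", "fy", "cx", "cy" (pixels), "R" (3x3) and "t" (3): a world point X has camera coordinates R X + t. Camera axes: x right, y down, z forward; pixel columns grow to the right and rows downward; lengths in m; the calibration is good to about 2 mm. A picture is of the moment at which its call begins.
- ctrl.close_job(): hands the job in, once; it reports no verdict.
The state is a dict: "time_s": time; "q": joint angles; "qd": joint speeds; "tau": joint torques, N m; "ee_pos": TCP position; "tool_rot": TCP orientation; "force": force on the tool from outside, world axes, zero at the start; "wrist_torque": the same for the moment, N m; "grip_width": opening from 0.0 (shut) to 1.0 (fully open).
Only numpy, scipy, OpenCV 4.12 (cv2) and the standard library are available. Lean on these libraries where they do the work, as an engineer would, in place of code of your own. Each camera call takes 0.05 s, during which the arm holds its last target.

### The job

Hang the loose blue shelf on the cleat rail of the low white screen: tilt it so that its slanted rear strip goes over the cleat, then let it drop until it is locked fully home, level, with its foot against the screen. Then stack all the closed sample cases from the bench on the hung shelf in one neat, square column, lids up, lying lengthwise front to back in the middle of the deck, and leave the other things on the bench where they are.

Things in the scene. Friction and masses are not known exactly. Their poses are not given: they have to be found in the camera images.
- shelf_tab (a point): centre of the loose blue shelf's black hand tab, 80 wide (y), 42 tall (z), 8 thick (x), upright on top of its back plate (8 thick, 180 wide): grip it from above, fingers closing along x. Shelf axes: x from open front to rear, y along its width, z up. Shelf 380 to 540 g, centre of mass some 20 in front of the tab; it starts level on the bench, underside 121 below this point
- shelf_deck (a point): middle of the top of the shelf's deck (180 wide in y, 150 deep in x from the lip to the back plate, 6 thick; the front lip stands 8 above it); same axes. It lies 79 in front of the tab's centre and 115 below it
- shelf_strip (a point): middle of the lower edge of the shelf's slanted rear strip (slippery white nylon, 5 thick, 160 wide, parallel to y); same axes. The strip leaves the back plate's rear face just under the tab and runs down and rearward 30 degrees off the vertical to this edge, 32 behind and 69 below the tab's centre
- shelf_foot (a point): middle of the rear face of the black slippery nylon foot at the bottom of the shelf's back plate (140 wide, 16 tall); same axes; 35 behind the tab's centre, 113 below it. It stands out a little more than the strip, so it has to stay in front of the rail and below it while the strip goes over (come from the front, shelf leaning towards the screen by some 15 degrees); when hung it rests against the screen
- cleat_mid (a point): middle of the cleat rail's upper edge. Axes: x level, into the screen; y along the rail; z up. The rail is 360 long, a flange 6 thick leaning 30 degrees off the vertical, upper edge out from the screen: this point is 22 in front of the screen's face and 136 above the bench; behind it a tapering pocket, 22 wide at the top, 25 deep, with a flat floor on which the strip's edge lands. Shelf fully home: tab centre at x -13, z +45 from here, axes parallel
- screen_top (a point): middle of the front upper edge of the low white screen that carries the rail (fixed, 420 long, 28 thick, 150 tall, at the left of the bench); same axes as the rail. The hung shelf's deck is 60 clear of the bench with nothing under it; it may hang anywhere along the rail where its strip is wholly on the rail
- case1_mid (a point): centre of the closed sample case with orange lid, white body (three to five of the five are present): 110 long (x), 66 wide (y), 45 tall (z, up through the lid), 130 to 250 g. A foot under it (97 x 53, 3 tall) nests loosely, 4 to spare each way, in the rim on the lid below (3 tall), so each case adds 42 to a column; this point is 21 above what it stands on
- case2_mid (a point): centre of the closed sample case with green lid, white body (three to five of the five are present): 110 long (x), 66 wide (y), 45 tall (z, up through the lid), 130 to 250 g. A foot under it (97 x 53, 3 tall) nests loosely, 4 to spare each way, in the rim on the lid below (3 tall), so each case adds 42 to a column; this point is 21 above what it stands on
- case3_mid (a point): centre of the closed sample case with red lid, white body (three to five of the five are present): 110 long (x), 66 wide (y), 45 tall (z, up through the lid), 130 to 250 g. A foot under it (97 x 53, 3 tall) nests loosely, 4 to spare each way, in the rim on the lid below (3 tall), so each case adds 42 to a column; this point is 21 above what it stands on
- case4_mid (a point): centre of the closed sample case with dark grey lid, white body (three to five of the five are present): 110 long (x), 66 wide (y), 45 tall (z, up through the lid), 130 to 250 g. A foot under it (97 x 53, 3 tall) nests loosely, 4 to spare each way, in the rim on the lid below (3 tall), so each case adds 42 to a column; this point is 21 above what it stands on
- case5_mid (a point): centre of the closed sample case with yellow lid, white body (three to five of the five are present): 110 long (x), 66 wide (y), 45 tall (z, up through the lid), 130 to 250 g. A foot under it (97 x 53, 3 tall) nests loosely, 4 to spare each way, in the rim on the lid below (3 tall), so each case adds 42 to a column; this point is 21 above what it stands on
- sleeve1_mid (a point): brass press sleeve (open ring), 38 across, 40 tall; its centre, half-way up. Not part of the job; leave it alone
- sleeve2_mid (a point): brass press sleeve (open ring), 38 across, 34 tall; its centre, half-way up. Not part of the job; leave it alone
- jar_mid (a point): amber glass jar, closed, 52 across, 70 tall; its centre, half-way up. Not part of the job; leave it alone
- beaker_mid (a point): empty glass beaker, 70 across, 90 tall; its centre, half-way up. Not part of the job; leave it alone
- mortar_mid (a point): white ceramic mortar bowl, 100 across, 55 tall; its centre, half-way up. Not part of the job; leave it alone
- washbottle_mid (a point): white bottle with blue cap, 60 across, 140 tall; its centre, half-way up. Not part of the job; leave it alone

How it is judged:
On the way:
1. the shelf hangs fully home on the cleat, level, and is let go (x of shelf_tab in the frame of cleat_mid between -0.0195 and -0.0075 m and z of shelf_tab in the frame of cleat_mid between 0.0386 and 0.0506 m and y of shelf_tab in the frame of cleat_mid between -0.1 and 0.1 m and angle between shelf_tab's own z axis and vertical below 0.07 rad and angle between the x axis of shelf_tab and the x axis of cleat_mid, either way round below 0.09 rad and contact force between the fingers and shelf below 0.1 N and linear speed of shelf below 0.02 m/s), for 0.3 s.
At the end, for the whole second after the job is handed in: the shelf hangs fully home and level on the rail (6 mm, 4 degrees) and all cases present stand on its deck in one column, lids up, at rest: any two within 13 mm of one another seen from above, lengthwise front to back within 8 degrees, wholly on the deck (x of shelf_tab in the frame of cleat_mid between -0.0195 and -0.0075 m and z of shelf_tab in the frame of cleat_mid between 0.0386 and 0.0506 m and y of shelf_tab in the frame of cleat_mid between -0.1 and 0.1 m and angle between shelf_tab's own z axis and vertical below 0.07 rad and angle between the x axis of shelf_tab and the x axis of cleat_mid, either way round below 0.09 rad and x of case1_mid in the frame of shelf_deck between -0.021 and 0.021 m and y of case1_mid in the frame of shelf_deck between -0.056 and 0.056 m and z of case1_mid in the frame of shelf_deck between 0.012 and 0.2 m and angle between each of case1_mid, case2_mid, case3_mid, case4_mid, case5_mid's own z axis and vertical below 0.08 rad and angle between the x axis of each of case1_mid, case2_mid, case3_mid, case4_mid, case5_mid and the x axis of shelf_tab, either way round below 0.15 rad and linear speed of each of case1, case2, case3, case4, case5, shelf below 0.02 m/s and x of case2_mid in the frame of shelf_deck between -0.021 and 0.021 m and y of case2_mid in the frame of shelf_deck between -0.056 and 0.056 m and z of case2_mid in the frame of shelf_deck between 0.012 and 0.2 m and x of case3_mid in the frame of shelf_deck between -0.021 and 0.021 m and y of case3_mid in the frame of shelf_deck between -0.056 and 0.056 m and z of case3_mid in the frame of shelf_deck between 0.012 and 0.2 m and x of case4_mid in the frame of shelf_deck between -0.021 and 0.021 m and y of case4_mid in the frame of shelf_deck between -0.056 and 0.056 m and z of case4_mid in the frame of shelf_deck between 0.012 and 0.2 m and x of case5_mid in the frame of shelf_deck between -0.021 and 0.021 m and y of case5_mid in the frame of shelf_deck between -0.056 and 0.056 m and z of case5_mid in the frame of shelf_deck between 0.012 and 0.2 m and horizontal distance between each of case2_mid, case3_mid, case4_mid, case5_mid and case1_mid below 0.013 m and horizontal distance between each of case3_mid, case4_mid, case5_mid and case2_mid below 0.013 m and horizontal distance between each of case4_mid, case5_mid and case3_mid below 0.013 m and horizontal distance between case5_mid and case4_mid below 0.013 m); the robot touches nothing.
It fails at once if a bench thing that is not part of the job (sleeve, jar, beaker, mortar, bottle) is pushed more than 50 mm away or tipped over (distance of any of sleeve1_mid, sleeve2_mid, jar_mid, beaker_mid, mortar_mid, washbottle_mid from where it was at the start of the episode above 0.05 m or angle between any of sleeve1_mid, sleeve2_mid, jar_mid, beaker_mid, mortar_mid, washbottle_mid's own z axis and vertical above 0.6 rad).
Of case1, case2, case3, case4, case5 only 3 to 5 are there at a start; the rules pass over those that are not, and their reading is None.
At some moment in a run one of case1, case2, case3, case4, case5 may be knocked a few centimetres aside while the robot is not near it.
It also fails if it takes over 210 s, if anything falls off the work surface, if the arm or the gripper's body presses on something with over 40 N, if the wrist force passes 120 N, or if a joint passes its speed limit or range.

## Working session

There is one attempt and no reset: what is moved stays moved. The work goes in short steps, Python scripts to look and compute and a tool call to move; the robot and the scene stay as the last step left them, time stands still between calls to the robot, and variables do not carry over. Pictures are saved under pics/ and viewed, and the job is handed in when it is done.

Besides the shell and the picture viewer there is one more tool, called after "Emit:" by a JSON object that holds its "method" and its "body", one argument or row to a line. drive_tool: Moves the arm, as the interface text tells. Its arguments: {"type":"object","properties":{"slide":{"type":"array","items":{"type":"array","items":{"type":"number"}}},"spin":{"type":"array","items":{"type":"number"}},"hand":{"type":"array","items":{"type":"number"}},"force":{"type":"number"}},"required":["slide","spin","hand"]}

```bash
ls; mkdir -p pics
python3 - <<'E'
from station import ctrl, imaging
import cv2
o=ctrl.observe(); print(o); print(ctrl.tips_ahead)
for n in ["scene","top","wrist"]:
    c=imaging.camera(n); cv2.imwrite(f"pics/{n}0.png",c["pixels"][:,:,::-1])
    print(n,c["fx"],c["cx"],c["cy"],c["R"],c["t"])
E
```

```text
pics
{'time_s': 0.0, 'q': array([ 1.0688113 ,  0.41186322, -0.01273072,  1.59702703,  0.00559129,
        1.13427496, -0.08218541]), 'qd': array([ 9.87602966e-04, -1.35235670e-03,  1.40327868e-03, -2.22134915e-03,
       -3.07044704e-04,  4.64333871e-05, -1.64210569e-03]), 'tau': array([-1.74600500e-04, -5.87959135e+01,  6.41565006e-01, -2.91082138e+01,
       -5.37819508e-02,  1.85328961e-02,  9.47214130e-05]), 'ee_pos': array([ 0.26246785, -0.56669085,  0.22983877]), 'tool_rot': array([-0.43715152,  1.9831285 , -1.98012894]), 'force': array([ 0.4946067 , -0.27726153, -1.23363374]), 'wrist_torque': array([-0.02446517, -0.02875514, -0.03721101]), 'grip_width': 1.002894512026837}
0.008
scene 599.2752736214331 320.45121927053725 233.42117323404858 [[ 0.86536851  0.50099974  0.01168764]
 [ 0.41805437 -0.70884469 -0.56812828]
 [-0.2763474   0.49652639 -0.82285701]] [-0.50955099 -0.16473072  1.51819854]
top 468.4934179751404 317.36776427450144 242.66347339603706 [[-0.00415713 -0.99993015  0.01106391]
 [-0.99377752  0.00289954 -0.11134556]
 [ 0.1113057  -0.01145794 -0.99372016]] [0.00413172 0.59622776 1.22284238]
wrist 398.8914069194967 311.1510383521184 235.73869488594192 [[ 0.42023365 -0.90741451 -0.00160832]
 [-0.87595174 -0.40612431  0.26032977]
 [-0.23688019 -0.10799052 -0.96551842]] [-0.62372686 -0.03216779  0.39031023]
```

View pics/scene0.png

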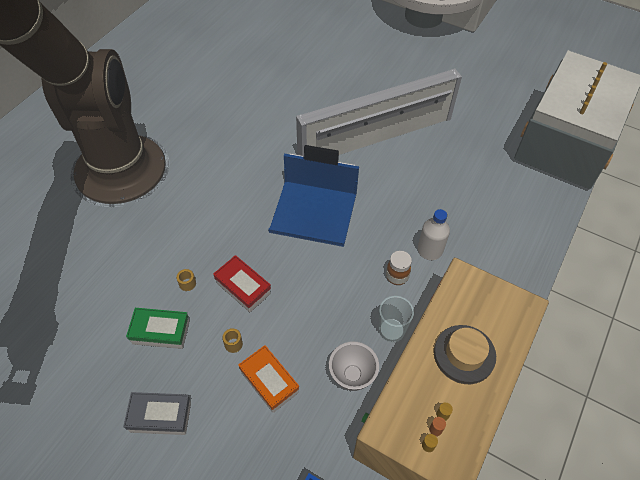

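View pics/top0.png

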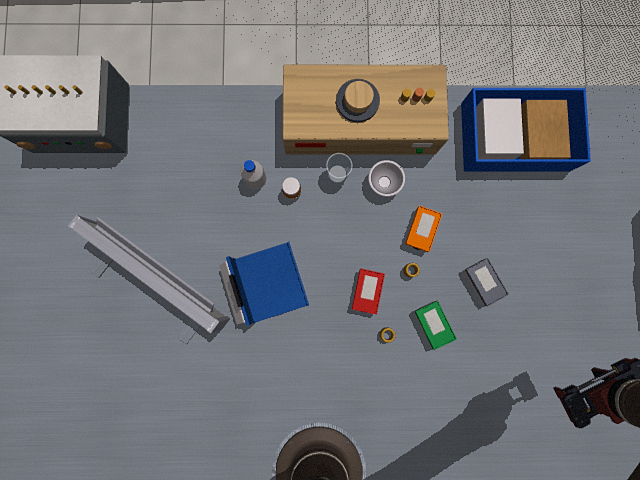

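View pics/wrist0.png

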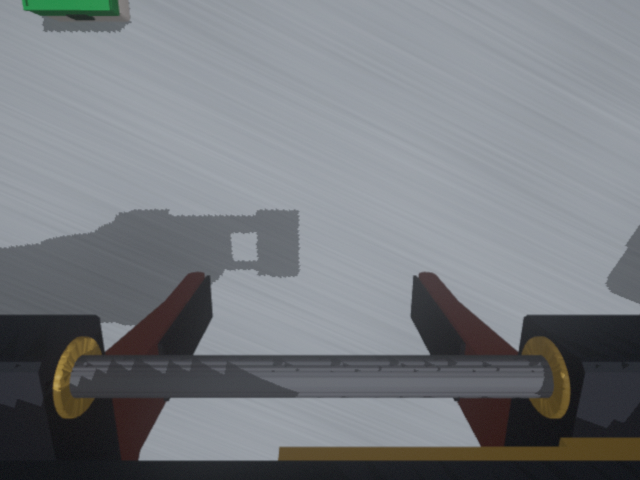

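```bash
cat > h.py <<'E'
import numpy as np, cv2
from scipy.spatial.transform import Rotation as Ro
from station import ctrl, imaging
def cam(n): return imaging.camera(n)
def pts(c):
    z=c["z_map"]; v,u=np.mgrid[0:480,0:640]
    X=np.stack([(u-c["cx"])/c["fx"]*z,(v-c["cy"])/c["fy"]*z,z],-1)
    P=(X-c["t"])@c["R"]; P[z==0]=np.nan
    return P
def ray(c,u,v,h):
    d=np.array([(u-c["cx"])/c["fx"],(v-c["cy"])/c["fy"],1.])@c["R"]; o=-c["R"].T@c["t"]
    return o+d*(h-o[2])/d[2]
def proj(c,X):
    p=c["R"]@np.array(X)+c["t"]; return c["fx"]*p[0]/p[2]+c["cx"], c["fy"]*p[1]/p[2]+c["cy"]
def tool():
    o=ctrl.observe(); return np.array(o["ee_pos"]), Ro.from_rotvec(o["tool_rot"]).as_matrix(), o
def hsv(c): return cv2.cvtColor(c["pixels"],cv2.COLOR_RGB2HSV)
def big(m):
    n,l,s,_=cv2.connectedComponentsWithStats(m.astype(np.uint8)); 
    return l==1+np.argmax(s[1:,4])
def rect(P,m):
    q=P[m]; q=q[~np.isnan(q[:,0])]; h=np.median(q[:,2]); q=q[abs(q[:,2]-h)<.006]
    (cx,cy),(w,l),a=cv2.minAreaRect((q[:,:2]*1000).astype(np.float32)); 
    if w<l: a+=90
    else: w,l=l,w
    a=(a+90)%180-90
    return cx/1000,cy/1000,h,w if w>l else l,min(w,l),a
def lids(c):
    H=hsv(c);P=pts(c);out={}
    h,s,v=H[...,0],H[...,1],H[...,2]
    M={"orange":(h>8)&(h<18)&(s>200)&(v>150),"green":(h>50)&(h<75)&(s>150)&(v>60),"red":((h<5)|(h>175))&(s>150)&(v>80),"yellow":(h>22)&(h<33)&(s>180)&(v>120)}
    for k,m in M.items():
        m=m&(np.nan_to_num(P[...,2])>.02)&(np.nan_to_num(P[...,2])<.3)&(P[...,0]<.72)
        if m.sum()<100: continue
        m=big(m)
        if m.sum()<100: continue
        m=cv2.morphologyEx(m.astype(np.uint8),cv2.MORPH_CLOSE,np.ones((3,3)))>0
        out[k]=rect(P,m)
    # grey lid: by depth, low sat, dark
    return out
E
python3 - <<'E'
from h import *
p,R,o=tool(); print(R.round(4))
for n in ["top","scene"]:
    c=cam(n);P=pts(c); print(n)
    for k,r in lids(c).items(): print(k,np.round(r,4))
    H=hsv(c); z=np.nan_to_num(P[...,2])
    m=(z>.03)&(z<.06)&(H[...,2]<110)&(H[...,1]<90)&(P[...,0]>.2)&(P[...,0]<.6)&(P[...,1]<-.1)
    print("grey",np.round(rect(P,big(m)),4), m.sum())
    # blue shelf
    b=(H[...,0]>100)&(H[...,0]<125)&(H[...,1]>120)&(P[...,1]>0)&(P[...,0]<.65)
    q=P[b]; zz=q[:,2]; print("blue z hist",np.histogram(zz,bins=np.arange(0,.13,.01)))
    print("deck",np.round(rect(P,b&(z<.02)&(z>0)),4))
    m=(z>.105)&(z<.16)&(P[...,1]>0)&(P[...,0]>.2)&(P[...,0]<.65)&(H[...,2]<70)
    q=P[m]; print("tab",m.sum(), np.nanmin(q,0),np.nanmax(q,0),np.nanmean(q,0))
    m=(z>.143)&(z<.157)&(P[...,1]>0)&(P[...,0]<.65)
    print("screentop",np.round(rect(P,big(m)),4))
E
```

```text
[[-9.074e-01 -6.000e-04  4.203e-01]
 [-4.203e-01  1.100e-03 -9.074e-01]
 [ 1.000e-04 -1.000e+00 -1.300e-03]]
top
orange [ 6.336000e-01 -2.823000e-01  4.280000e-02  1.095152e+02  6.549590e+01
 -1.999460e+01]
green [ 3.785000e-01 -3.060000e-01  4.260000e-02  1.102207e+02  6.537410e+01
  2.485540e+01]
red [ 4.670000e-01 -1.307000e-01  4.290000e-02  1.088931e+02  6.620160e+01
 -1.241050e+01]
grey [ 4.902000e-01 -4.466000e-01  4.200000e-02  1.110872e+02  6.777840e+01
  2.757300e+01] 544
blue z hist (array([3274,  532,   36,   41,   34,   38,   41,   31,   43,   87,   99,
          7]), array([0.  , 0.01, 0.02, 0.03, 0.04, 0.05, 0.06, 0.07, 0.08, 0.09, 0.1 ,
       0.11, 0.12]))
deck [4.893000e-01 1.374000e-01 6.900000e-03 1.819228e+02 1.773953e+02
 1.762770e+01]
tab 223 [0.36941705 0.1879507  0.10515453] [0.64987522 0.58449075 0.14912579] [0.46651741 0.22446372 0.133326  ]
screentop [5.115000e-01 4.237000e-01 1.509000e-01 4.363754e+02 3.388110e+01
 5.378180e+01]
scene
orange [ 6.342000e-01 -2.829000e-01  4.310000e-02  1.108971e+02  6.653290e+01
 -2.013600e+01]
green [ 3.787000e-01 -3.064000e-01  4.310000e-02  1.105423e+02  6.721970e+01
  2.516570e+01]
red [ 4.677000e-01 -1.313000e-01  4.300000e-02  1.132728e+02  6.794070e+01
 -1.230240e+01]
grey [ 4.907000e-01 -4.470000e-01  4.280000e-02  1.115628e+02  6.814450e+01
  2.838920e+01] 1694
blue z hist (array([3396,  760,  174,  194,  205,  191,  199,  204,  209,  209,   95,
          0]), array([0.  , 0.01, 0.02, 0.03, 0.04, 0.05, 0.06, 0.07, 0.08, 0.09, 0.1 ,
       0.11, 0.12]))
deck [4.937000e-01 1.291000e-01 7.300000e-03 1.803116e+02 1.652175e+02
 1.766650e+01]
tab 684 [0.372203   0.18541075 0.10504305] [0.64602313 0.85876199 0.15142795] [0.49065457 0.26339768 0.12641595]
screentop [5.118000e-01 4.230000e-01 1.507000e-01 4.373416e+02 4.093920e+01
 5.359960e+01]
```

Run:
```python
from h import *
for n,b in [("top",(50,190,330,370)),("scene",(250,50,480,260))]:
    c=cam(n); im=c["pixels"][b[1]:b[3],b[0]:b[2],::-1]
    cv2.imwrite(f"pics/{n}1.png",cv2.resize(im,None,fx=2.8,fy=2.8,interpolation=cv2.INTER_CUBIC))
```

```text
(no output)
```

View pics/top1.png

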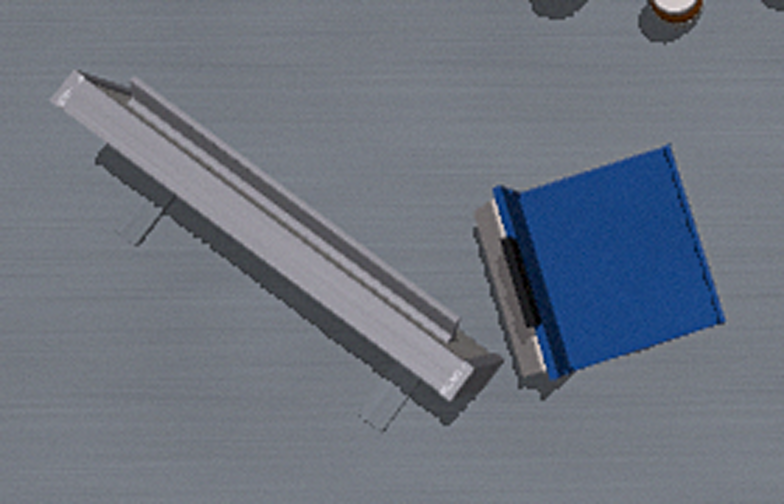

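View pics/scene1.png

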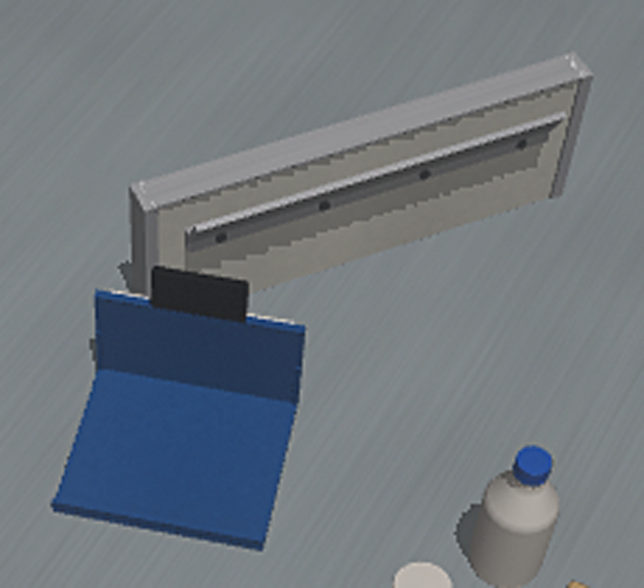

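```bash
cat > m1.py <<'E'
from h import *
th=np.deg2rad(107.6)
for n in ["top","scene"]:
    c=cam(n);P=pts(c);H=hsv(c);z=np.nan_to_num(P[...,2])
    m=(z>.10)&(z<.16)&(np.hypot(P[...,0]-.47,P[...,1]-.21)<.08)&(H[...,2]<80)&(H[...,1]<120)
    m=big(m); q=P[m]; q=q[~np.isnan(q[:,0])]
    print(n,"tab",m.sum(),q.min(0).round(4),q.max(0).round(4))
    for lo in [.115,.12,.13,.135]:
        t=q[q[:,2]>lo]
        if len(t)>20:
            (cx,cy),(w,l),a=cv2.minAreaRect((t[:,:2]*1000).astype(np.float32)); print(lo,len(t),round(cx,1),round(cy,1),round(w,1),round(l,1),round(a,1))
    # rail frame
    a=np.deg2rad(143.7); X=np.array([np.cos(a),np.sin(a)]); Y=np.array([-X[1],X[0]])
    o=np.array([.5115,.4237])
    D=P[...,:2]-o; xs=D@X; ys=D@Y
    near=(abs(ys)<.25)&(abs(xs)<.12)&(z>.03)
    for lo,hi in [(.05,.08),(.08,.1),(.1,.11),(.11,.12),(.12,.128),(.128,.134),(.134,.14),(.14,.147),(.147,.156)]:
        s=near&(z>lo)&(z<hi)&(abs(ys)<.12)
        if s.sum()>5: print(lo,s.sum(),"x pct",np.percentile(xs[s],[1,10,50,90,99]).round(4),"z95",np.percentile(z[s],98).round(4))
    # rail top edge line: points in front
    s=near&(z>.130)&(z<.142)&(xs<-.02)
    if s.sum()>10:
        print("rail ys",np.percentile(ys[s],[0.5,99.5]).round(4)); print(np.polyfit(ys[s],xs[s],1).round(4))
    s=near&(z>.146)&(z<.156)
    print("screen ys",np.percentile(ys[s],[0.5,99.5]).round(4), np.percentile(xs[s],[1,99]).round(4))
    xsl=[]
    for y0 in np.arange(-.18,.19,.03):
        t=s&(abs(ys-y0)<.015); xsl.append((y0,np.percentile(xs[t],5),np.percentile(xs[t],95)))
    xsl=np.array(xsl); print("front fit",np.polyfit(xsl[:,0],xsl[:,1],1).round(4),"back",np.polyfit(xsl[:,0],xsl[:,2],1).round(4))
E
python3 m1.py
```

```text
top tab 122 [0.4307 0.1894 0.1064] [0.5059 0.2181 0.15  ]
0.115 120 469.0 203.7 79.1 8.5 17.7
0.12 116 469.1 203.7 78.8 8.5 17.7
0.13 111 469.1 203.7 78.9 8.4 17.8
0.135 109 469.1 203.7 78.8 8.4 17.6
0.1 72 x pct [-0.0215 -0.0205 -0.0173 -0.0146 -0.0137] z95 0.11
0.11 399 x pct [-0.0268 -0.0247 -0.0192 -0.0143 -0.0133] z95 0.1195
0.12 206 x pct [-0.0318 -0.0307 -0.0275 -0.014  -0.0136] z95 0.1279
0.128 158 x pct [-0.0408 -0.0399 -0.0329 -0.014  -0.0138] z95 0.1339
0.134 236 x pct [-0.0412 -0.0404 -0.0374 -0.0341 -0.0144] z95 0.1396
0.14 65 x pct [-0.039  -0.0373 -0.0067  0.0126  0.0159] z95 0.1469
0.147 1296 x pct [-0.0162 -0.0132 -0.0004  0.0125  0.0155] z95 0.1549
rail ys [-0.1783  0.2324]
[-0.0841 -0.0417]
screen ys [-0.2159  0.2169] [-0.0164  0.0155]
front fit [ 0.0009 -0.0151] back [-0.0001  0.014 ]
scene tab 508 [0.4321 0.1858 0.1002] [0.5099 0.2224 0.1497]
0.115 371 470.4 204.0 80.1 15.7 17.9
0.12 324 470.4 204.0 80.1 15.7 17.9
0.13 222 470.5 204.0 80.0 15.7 17.9
0.135 173 470.4 203.9 79.8 15.7 17.9
0.05 659 x pct [-0.0184 -0.0166 -0.0141 -0.0117 -0.0092] z95 0.0789
0.08 246 x pct [-0.0276 -0.0252 -0.0227 -0.0183 -0.0151] z95 0.0999
0.1 130 x pct [-0.0285 -0.027  -0.0244 -0.0221 -0.0103] z95 0.1095
0.11 257 x pct [-0.0328 -0.031  -0.0144 -0.0119 -0.0094] z95 0.1195
0.12 279 x pct [-0.0378 -0.0358 -0.0148 -0.0118 -0.01  ] z95 0.1278
0.128 240 x pct [-0.0413 -0.0396 -0.0161 -0.0121 -0.0098] z95 0.1339
0.134 333 x pct [-0.0438 -0.0416 -0.0354 -0.0125 -0.0106] z95 0.1397
0.14 174 x pct [-0.0441 -0.0187 -0.0143 -0.0066  0.0167] z95 0.1468
0.147 953 x pct [-0.0192 -0.0157 -0.002   0.0122  0.0168] z95 0.1552
rail ys [-0.177   0.2339]
[-0.139  -0.0461]
screen ys [-0.2168  0.2176] [-0.0195  0.0167]
front fit [ 0.0021 -0.0168] back [-0.0022  0.0141]
```

Run:
```python
from h import *
a=np.deg2rad(143.7); X=np.array([np.cos(a),np.sin(a)]); Y=np.array([-X[1],X[0]])
o=np.array([.5115,.4237])
for n in ["scene","top"]:
    c=cam(n);P=pts(c);z=np.nan_to_num(P[...,2])
    D=P[...,:2]-o; xs=D@X; ys=D@Y
    for lo in np.arange(.056,.14,.004):
        s=(abs(ys)<.15)&(abs(xs)<.06)&(z>lo)&(z<lo+.004)
        if s.sum()>8:
            h,e=np.histogram(xs[s]+.0365,bins=np.arange(-.008,.028,.002)); print(n,round(lo+.002-.136,3),h)
```

```text
scene -0.078 [ 0  0  0  0  0  0  0  0  0  0  0  0  2 15 37 41 21]
scene -0.074 [ 0  0  0  0  0  0  0  0  0  0  0  0  4  5 38 39 22]
scene -0.07 [ 0  0  0  0  0  0  0  0  0  0  0  0  2 20 32 42 18]
scene -0.066 [ 0  0  0  0  0  0  0  0  0  0  0  0  2 11 38 39 21]
scene -0.062 [ 0  0  0  0  0  0  0  0  0  0  0  0  0 10 35 36 18]
scene -0.058 [ 0  0  0  0  0  0  0  0  0  0  0  0  2 18 34 40  6]
scene -0.054 [ 0  0  0  0  0  0  0  0  0  0  0  0  3 13 15  1  0]
scene -0.046 [ 0  0  0  0  0  0  0  0  0  0  8 34 14  2  0  0  0]
scene -0.042 [ 0  0  0  0  0  0  0  0  1 12 42 25 10  1  0  0  0]
scene -0.038 [ 0  0  0  0  0  0  0  3  6 22 37 27 10  0  0  0  0]
scene -0.034 [ 0  0  0  0  0  0  0  0 10 31 51 14  0  0  0  0  0]
scene -0.03 [ 0  0  0  0  0  0  0  1  8 31 16  0  0  0  0  0  0]
scene -0.026 [ 0  0  0  0  0  0  0  3 31 11  0  0  0  0  0  1 15]
scene -0.022 [ 0  0  0  0  0  0  2 28  5  0  0  0  0  0 12 47 22]
scene -0.018 [ 0  0  0  0  0  9 29  0  0  0  0  0  0 12 40 36 28]
scene -0.014 [ 0  0  0  0 14 36  0  0  0  0  0  0  0 19 35 43 13]
scene -0.01 [ 0  0  0 23 18  1  0  0  0  0  0 
[... 182 characters left out ...]
 0  0  0  0  0  0  1 14 40 53 19]
scene 0.006 [ 3  7  5  0  0  0  0  0  0  0  0  1  3  9 43 40 14]
top -0.03 [0 0 0 0 0 0 0 0 0 0 0 3 3 3 2 2 0]
top -0.026 [ 0  0  0  0  0  0  0  0  0  0  1 36 46 45 43 22  0]
top -0.022 [ 0  0  0  0  0  0  0  0  0  8 34 50 48 49 40 31  0]
top -0.018 [ 0  0  0  0  0  0  0  0 11 41 27  6  3  5  2 31  0]
top -0.014 [ 0  0  0  0  0  0  1  9 53 22  1  0  0  0  2 25  0]
top -0.01 [ 0  0  0  0  0  0 19 44 18  0  0  0  0  0  2 35  0]
top -0.006 [ 0  2 10  3  2 22 47 17  0  0  0  0  0  0  4 24  0]
top -0.002 [ 0 25 54 41 39 47 11  0  0  0  0  0  0  0  2 14  0]
top 0.002 [ 0 14 44 54 43  4  0  0  0  0  0  0  0  0  2  3  0]
top 0.006 [0 0 3 9 2 0 0 0 0 0 0 0 0 0 3 0 0]
```

```bash
cat >> h.py <<'E'
def plan(T,yawdeg=None):
    p,R,o=tool(); d=R.T@(np.array(T)-p)
    y=np.degrees(np.arctan2(R[1,2],R[0,2])); 
    print("t",round(o["time_s"],2),"p",p.round(4),"jawyaw",round(y,2),"F",np.round(o["force"],1),"M",np.round(o["wrist_torque"],2),"w",round(o["grip_width"]*88,1),"q",np.round(o["q"],2))
    print("slide mm",(d*1000).round(1),"norm",(d/.75).round(4))
    if yawdeg is not None:
        dy=(yawdeg-y+90)%180-90; print("dyaw",round(dy,2),"spin",round(-np.radians(dy)/.5,3))
E
python3 - <<'E'
from h import *
plan([.36,-.2,.32],17.7); plan([.4697,.2038,.30],17.7)
E
```

```text
t 0.55 p [ 0.2627 -0.5671  0.2307] jawyaw -65.15 F [ 0.3 -0.1  0. ] M [ 0.05 -0.02 -0.07] w 87.9 q [ 1.07  0.41 -0.01  1.6   0.01  1.13 -0.08]
slide mm [-242.6  -89.3 -292.2] norm [-0.3235 -0.1191 -0.3896]
dyaw 82.85 spin -2.892
t 0.55 p [ 0.2627 -0.5671  0.2307] jawyaw -65.15 F [ 0.3 -0.1  0. ] M [ 0.05 -0.02 -0.07] w 87.9 q [ 1.07  0.41 -0.01  1.6   0.01  1.13 -0.08]
slide mm [-511.9  -69.3 -612.5] norm [-0.6825 -0.0925 -0.8166]
dyaw 82.85 spin -2.892
```

Emit:
{"method": "drive_tool", "body": {
  "slide": [
    [-0.02,-0.02,-0.03],
    [-0.06,-0.05,-0.08],
    [-0.11,-0.08,-0.14],
    [-0.16,-0.11,-0.2],
    [-0.21,-0.12,-0.26],
    [-0.26,-0.12,-0.32],
    [-0.3,-0.12,-0.36],
    [-0.32,-0.12,-0.39]
  ],
  "spin": [-0.1,-0.25,-0.4,-0.55,-0.7,-0.85,-0.95,-1],
  "hand": [-1,-1,-1,-1,-1,-1,-1,-1],
  "force": 25
}}

```text
time_s: 1.55
ee_pos: [0.3581, -0.199, 0.321]
tool_rot: [-0.839, 1.658, -1.66]
force: [-0.3, -0.1, -0.4]
grip_width: 1.001
```

Run:
```python
from h import *
plan([.43,.06,.32],17.7)
```

```text
t 1.55 p [ 0.3581 -0.199   0.321 ] jawyaw -36.33 F [-0.3 -0.1 -0.4] M [-0.07 -0.03 -0.01] w 88.1 q [ 0.73 -0.02 -0.33  1.92 -0.01  1.24 -0.23]
slide mm [-251.3    0.9  -95.5] norm [-0.335   0.0012 -0.1273]
dyaw 54.03 spin -1.886
```

Emit:
{"method": "drive_tool", "body": {
  "slide": [
    [-0.03,0,-0.01],
    [-0.08,0,-0.03],
    [-0.14,0,-0.05],
    [-0.19,0,-0.07],
    [-0.24,0,-0.09],
    [-0.28,0,-0.11],
    [-0.32,0,-0.12],
    [-0.335,0,-0.127]
  ],
  "spin": [-0.1,-0.25,-0.4,-0.55,-0.7,-0.85,-0.95,-0.95],
  "hand": [-1,-1,-1,-1,-1,-1,-1,-1]
}}

```text
time_s: 2.55
ee_pos: [0.4309, 0.0588, 0.3205]
tool_rot: [-1.129, 1.327, -1.326]
force: [0.4, -0.2, 0.0]
grip_width: 1.002
```

Run:
```python
from h import *
plan([.4697,.2038,.22],17.7)
```

```text
t 2.55 p [0.4309 0.0588 0.3205] jawyaw -9.2 F [ 0.4 -0.2  0. ] M [-0.07 -0.14 -0.02] w 88.2 q [ 0.41  0.05 -0.67  1.86  0.03  1.25 -0.43]
slide mm [-149.3  100.6   15.2] norm [-0.199   0.1341  0.0203]
dyaw 26.9 spin -0.939
```

Emit:
{"method": "drive_tool", "body": {
  "slide": [
    [-0.03,0.01,0.003],
    [-0.06,0.03,0.006],
    [-0.1,0.05,0.01],
    [-0.14,0.08,0.014],
    [-0.17,0.1,0.017],
    [-0.19,0.12,0.02],
    [-0.199,0.134,0.02],
    [-0.199,0.134,0.02]
  ],
  "spin": [-0.1,-0.25,-0.4,-0.55,-0.7,-0.85,-0.94,-0.94],
  "hand": [-1,-1,-1,-1,-1,-1,-1,-1]
}}

```text
time_s: 3.55
ee_pos: [0.4685, 0.2029, 0.2189]
tool_rot: [-1.341, 0.98, -0.977]
force: [-0.4, -0.3, -0.1]
grip_width: 1.002
```

Run:
```python
from h import *
plan([.4697,.2038,.121],17.7)
c=cam("wrist"); cv2.imwrite("pics/w1.png",c["pixels"][:,:,::-1])
for z in (.142,):
  a=np.deg2rad(17.7)
  for s in (-.04,.04): print(np.round(proj(c,[.4697+s*np.cos(a),.2038+s*np.sin(a),z])))
```

```text
t 3.55 p [0.4685 0.2029 0.2189] jawyaw 17.73 F [-0.4 -0.3 -0.1] M [-0.04 -0.12 -0.03] w 88.1 q [ 0.15  0.33 -0.8   1.84  0.27  1.08 -0.44]
slide mm [-0.5 97.9  1.6] norm [-0.0006  0.1305  0.0022]
dyaw -0.03 spin 0.001
[249. 249.]
[381. 250.]
```

View pics/w1.png

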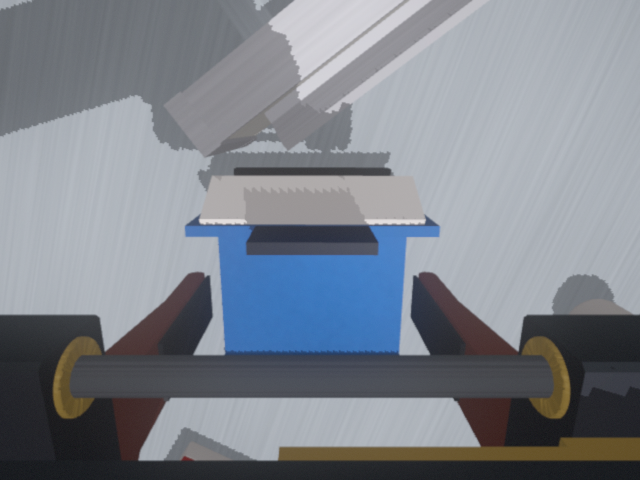

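Emit:
{"method": "drive_tool", "body": {
  "slide": [
    [0,0.02,0],
    [0,0.04,0],
    [0,0.06,0],
    [0,0.08,0],
    [0,0.1,0],
    [0,0.12,0],
    [0,0.13,0],
    [0,0.13,0]
  ],
  "spin": [0,0,0,0,0,0,0,0],
  "hand": [-1,-1,-1,-1,-1,-1,-1,-1]
}}

```text
time_s: 4.6
ee_pos: [0.469, 0.2027, 0.1221]
tool_rot: [-1.34, 0.98, -0.979]
force: [0.2, 0.6, 0.4]
grip_width: 1.005
```

Run:
```python
from h import *
plan([.4697,.2038,.121],17.7)
c=cam("wrist"); cv2.imwrite("pics/w2.png",c["pixels"][:,:,::-1])
```

```text
t 4.6 p [0.469  0.2027 0.1221] jawyaw 17.66 F [0.2 0.6 0.4] M [-0.05 -0.12 -0.  ] w 88.4 q [ 0.08  0.45 -0.74  1.95  0.39  0.89 -0.55]
slide mm [-0.9  1.1  1. ] norm [-0.0011  0.0015  0.0014]
dyaw 0.04 spin -0.001
```

View pics/w2.png

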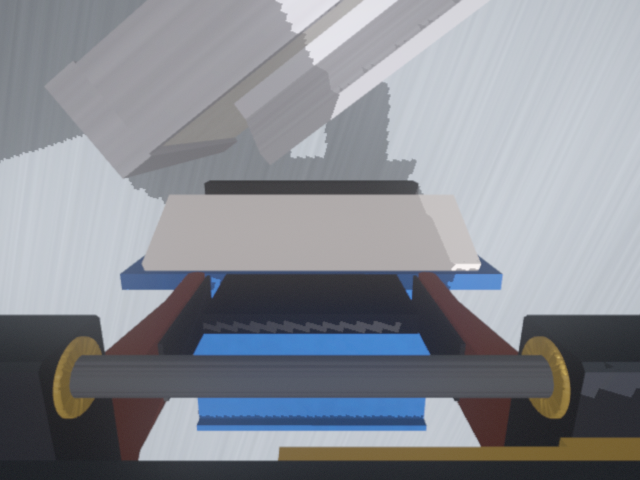

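The tab (cols 215–412) sits between both fingers without contact. Closing.

Emit:
{"method": "drive_tool", "body": {
  "slide": [
    [0,0,0],
    [0,0,0],
    [0,0,0],
    [0,0,0],
    [0,0,0],
    [0,0,0],
    [0,0,0],
    [0,0,0]
  ],
  "spin": [0,0,0,0,0,0,0,0],
  "hand": [-0.7,-0.5,0,0.5,1,1,1,1],
  "force": 25
}}

```text
time_s: 5.65
ee_pos: [0.4694, 0.2029, 0.1231]
tool_rot: [-1.339, 0.979, -0.98]
force: [-2.9, -0.3, 5.9]
grip_width: 0.911
```

Emit:
{"method": "drive_tool", "body": {
  "slide": [
    [0,-0.01,0],
    [0,-0.03,0],
    [0,-0.05,0],
    [0,-0.07,0],
    [0,-0.1,0],
    [0,-0.12,0],
    [0,-0.14,0],
    [0,-0.14,0]
  ],
  "spin": [0,0,0,0,0,0,0,0],
  "hand": [1,1,1,1,1,1,1,1]
}}

```text
time_s: 6.65
ee_pos: [0.4698, 0.203, 0.2287]
tool_rot: [-1.338, 0.978, -0.98]
force: [0.5, 0.3, -4.8]
grip_width: 0.91
```

Run:
```python
from h import *
plan([.4697,.2038,.225],17.7)
c=cam("wrist"); cv2.imwrite("pics/w3.png",c["pixels"][:,:,::-1])
c=cam("scene"); cv2.imwrite("pics/s3.png",c["pixels"][40:300,200:500,::-1].repeat(2,0).repeat(2,1))
```

```text
t 6.65 p [0.4698 0.203  0.2287] jawyaw 17.64 F [ 0.5  0.3 -4.8] M [ 0.05 -0.09  0.03] w 80.1 q [ 0.15  0.32 -0.8   1.83  0.26  1.1  -0.44]
slide mm [-0.8  3.7  0.2] norm [-0.0011  0.005   0.0002]
dyaw 0.06 spin -0.002
```

View pics/s3.png

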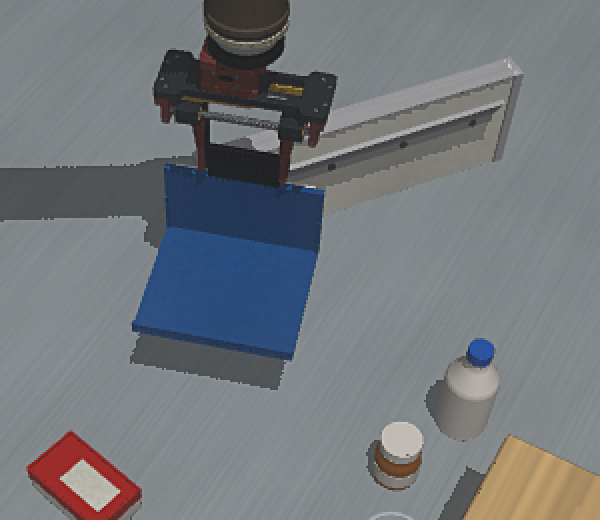

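View pics/w3.png

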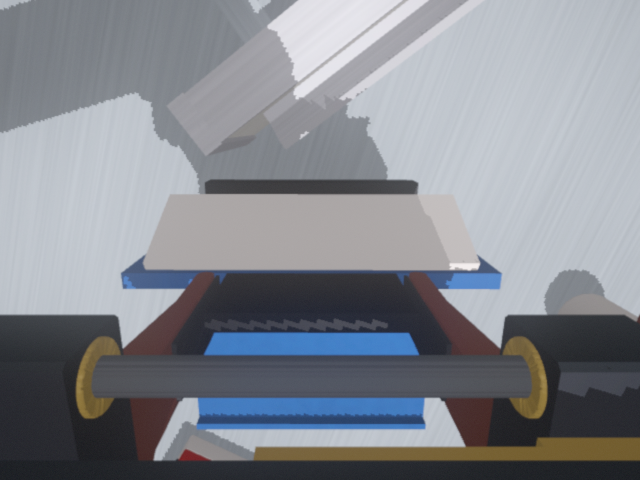

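```bash
cat >> h.py <<'E'
XA=np.array([np.cos(np.deg2rad(143.7)),np.sin(np.deg2rad(143.7)),0]); YA=np.array([-XA[1],XA[0],0]); C0=np.array([.541,.402,.136])
def cl(x,y,z): return C0+XA*x+YA*y+np.array([0,0,z])
def incl(P): d=np.array(P)-C0; return np.array([d@XA,d@YA,d[2]])
E
python3 - <<'E'
from h import *
plan([.575,.29,.29],17.7+28); print(cl(-.061,.03,.077))
E
```

```text
t 6.75 p [0.4691 0.2024 0.2273] jawyaw 17.64 F [-0.6 -0.9 -4.3] M [-0.03 -0.06  0.08] w 79.6 q [ 0.15  0.32 -0.8   1.83  0.26  1.09 -0.44]
slide mm [-51.4 -62.8 127.5] norm [-0.0685 -0.0837  0.17  ]
dyaw 28.06 spin -0.98
[0.57240123 0.34170935 0.213     ]
```

Emit:
{"method": "drive_tool", "body": {
  "slide": [
    [0,-0.02,0.01],
    [0,-0.04,0.03],
    [-0.01,-0.06,0.06],
    [-0.02,-0.08,0.09],
    [-0.03,-0.084,0.12],
    [-0.05,-0.084,0.15],
    [-0.068,-0.084,0.17],
    [-0.068,-0.084,0.17]
  ],
  "spin": [0,-0.1,-0.25,-0.45,-0.65,-0.85,-0.98,-0.98],
  "hand": [1,1,1,1,1,1,1,1]
}}

```text
time_s: 7.75
ee_pos: [0.5756, 0.2913, 0.2902]
tool_rot: [-1.485, 0.605, -0.602]
force: [-1.0, -0.4, -4.5]
grip_width: 0.905
```

Run:
```python
from h import *
plan(cl(-.061,.03,.105),53.7)
```

```text
t 7.75 p [0.5756 0.2913 0.2902] jawyaw 45.79 F [-1.  -0.4 -4.5] M [0.04 0.01 0.01] w 79.6 q [ 0.01  0.54 -0.86  1.42  0.41  1.36 -0.06]
slide mm [-37.3  49.2  33.9] norm [-0.0498  0.0657  0.0452]
dyaw 7.91 spin -0.276
```

Emit:
{"method": "drive_tool", "body": {
  "slide": [
    [0,0,0.01],
    [-0.01,0.01,0.02],
    [-0.02,0.02,0.03],
    [-0.03,0.03,0.04],
    [-0.04,0.045,0.045],
    [-0.05,0.06,0.045],
    [-0.05,0.066,0.045],
    [-0.05,0.066,0.045]
  ],
  "spin": [-0.05,-0.1,-0.2,-0.276,-0.276,-0.276,-0.276,-0.276],
  "hand": [1,1,1,1,1,1,1,1]
}}

```text
time_s: 8.75
ee_pos: [0.5721, 0.3398, 0.2408]
tool_rot: [-1.514, 0.497, -0.497]
force: [-0.3, -0.5, -3.3]
grip_width: 0.911
```

```bash
cat > look.py <<'E'
from h import *
import sys
t=sys.argv[1]
plan(cl(-.061,.03,.077),53.7)
p,R,o=tool(); print("tcp in cleat",(incl(p)*1000).round(1))
c=cam("scene"); cv2.imwrite(f"pics/s{t}.png",cv2.resize(c["pixels"][20:230,230:500,::-1],None,fx=2.8,fy=2.8,interpolation=cv2.INTER_CUBIC))
P=pts(c);H=hsv(c)
b=(H[...,0]>100)&(H[...,0]<125)&(H[...,1]>120)&(P[...,1]>.1)&(P[...,0]<.75)&(P[...,2]>0)
b=big(b)
q=P[b]; 
# plane normals: deck and plate
d=(q-C0); xs=d@XA; z=q[:,2]
# deck front-edge vs rear
best=None
rng=np.random.default_rng(0)
def ransac(q,th=.002,it=300):
    best=None
    for _ in range(it):
        s=q[rng.choice(len(q),3,replace=False)]; n=np.cross(s[1]-s[0],s[2]-s[0]); l=np.linalg.norm(n)
        if l<1e-6: continue
        n/=l; k=abs((q-s[0])@n)<th
        if best is None or k.sum()>best.sum(): best=k
    m=q[best].mean(0); n=np.linalg.svd(q[best]-m)[2][2]
    return m,n,best
m,n,k=ransac(q); n*=np.sign(n[2])
print("plane1",k.sum(),n.round(3),"tilt about y (deg, + = top toward screen)",np.degrees(np.arctan2(n@XA,n[2])).round(2),"roll",np.degrees(np.arctan2(n@YA,n[2])).round(2), "at",(incl(m)*1000).round(1))
r=q[~k]; m,n,k2=ransac(r); n*=np.sign(n@XA)
yaw=np.degrees(np.arctan2(n[1],n[0])); print("plane2",k2.sum(),n.round(3),"tilt",np.degrees(np.arctan2(-n[2],n@XA)).round(2),"yaw err",round(yaw-143.7,2),"at",(incl(m)*1000).round(1))
E
python3 look.py 4
```

```text
t 8.75 p [0.5721 0.3398 0.2408] jawyaw 53.61 F [-0.3 -0.5 -3.3] M [ 0.06 -0.1   0.02] w 80.2 q [-0.07  0.62 -0.86  1.43  0.47  1.31 -0.03]
slide mm [-0.9 27.8  1.7] norm [-0.0012  0.0371  0.0023]
dyaw 0.09 spin -0.003
tcp in cleat [-61.9  31.7 104.8]
plane1 2332 [ 0.013 -0.002  1.   ] tilt about y (deg, + = top toward screen) -0.65 roll -0.34 at [-142.3   33.5  -11.5]
plane2 1422 [-0.807  0.591 -0.003] tilt 0.18 yaw err 0.1 at [-65.4  32.3  37.6]
```

View pics/s4.png

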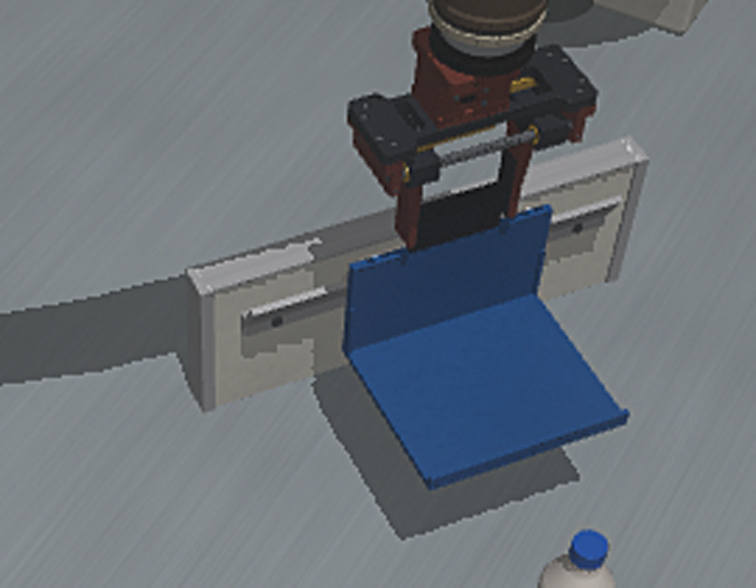

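Emit:
{"method": "drive_tool", "body": {
  "slide": [
    [0,0.01,0],
    [0,0.02,0],
    [0,0.03,0],
    [0,0.035,0],
    [-0.01,0.035,0],
    [-0.02,0.035,0],
    [-0.03,0.035,0],
    [-0.04,0.035,0]
  ],
  "spin": [0,0,0,0,0,0,0,0],
  "hand": [1,1,1,1,1,1,1,1]
}}

```text
time_s: 9.8
ee_pos: [0.5473, 0.3586, 0.2152]
tool_rot: [-1.513, 0.496, -0.497]
force: [-0.8, 0.2, -4.7]
grip_width: 0.908
```

```bash
python3 look.py 5
python3 - <<'E'
import numpy as np
# hinge at tab centre +6 in z. tilt th: top toward +x => points below move to -x
def f(Hx,Hz,th):
    th=np.radians(th); c,s=np.cos(th),np.sin(th)
    g=lambda x,z:(round(Hx+c*x+s*(z-6),1),round(Hz-s*x+c*(z-6),1))
    return {"edge":g(32,-69),"foottop":g(35,-105),"footbot":g(35,-121),"tab":g(0,0),"stripmid":g(32-14,-69+24)}
for th in (0,6,9,12,15): 
    # foot touch at x=11 -> solve Hx
    r=f(0,0,th); Hx=11-max(r["foottop"][0],r["footbot"][0]); print(th,"Hx",round(Hx,1),f(Hx,83,th))
E
```

```text
t 9.8 p [0.5473 0.3586 0.2152] jawyaw 53.65 F [-0.8  0.2 -4.7] M [0.08 0.01 0.05] w 79.9 q [-0.1   0.62 -0.86  1.5   0.48  1.25 -0.09]
slide mm [30.3  2.2  1.3] norm [0.0404 0.0029 0.0017]
dyaw 0.05 spin -0.002
tcp in cleat [-30.7  31.2  79.2]
plane1 2150 [-0.004  0.01   1.   ] tilt about y (deg, + = top toward screen) 0.49 roll -0.32 at [-108.8   32.4  -37.1]
plane2 1307 [-0.799  0.602 -0.009] tilt 0.52 yaw err -0.68 at [-33.9  30.4  12. ]
0 Hx -24.0 {'edge': (np.float64(8.0), np.float64(8.0)), 'foottop': (np.float64(11.0), np.float64(-28.0)), 'footbot': (np.float64(11.0), np.float64(-44.0)), 'tab': (np.float64(-24.0), np.float64(77.0)), 'stripmid': (np.float64(-6.0), np.float64(32.0))}
6 Hx -12.2 {'edge': (np.float64(11.8), np.float64(5.1)), 'foottop': (np.float64(11.0), np.float64(-31.1)), 'footbot': (np.float64(9.3), np.float64(-47.0)), 'tab': (np.float64(-12.8), np.float64(77.0)), 'stripmid': (np.float64(0.4), np.float64(30.4))}
9 Hx -6.2 {'edge': (np.float64(13.7), np.float64(3.9)), 'foottop': (np.float64(11.0), np.float64(-32.1)), 'footbot': (np.float64(8.5), np.float64(-47.9)), 'tab': (np.float64(-7.1), np.float64(77.1)), 'stripmid': (np.float64(3.6), np.float64(29.8))}
12 Hx -0.2 {'edge': (np.float64(15.5), np.float64(3.0)), 'foottop': (np.float64(11.0), np.float64(-32.9)), 'footbot': (np.float64(7.6), np.float64(-48.5)), 'tab': (np.float64(-1.4), np.float64(77.1)), 'stripmid': (np.float64(6.8), np.float64(29.4))}
15 Hx 5.9 {'edge': (np.float64(17.4), np.float64(2.3)), 'foottop': (np.float64(11.0), np.float64(-33.3)), 'footbot': (np.float64(6.8), np.float64(-48.7)), 'tab': (np.float64(4.3), np.float64(77.2)), 'stripmid': (np.float64(10.1), np.float64(29.1))}
```

Emit:
{"method": "drive_tool", "body": {
  "slide": [
    [-0.004,0,0],
    [-0.008,0,0],
    [-0.012,0,0],
    [-0.016,0,0],
    [-0.02,0,0],
    [-0.024,0,0],
    [-0.028,0,0],
    [-0.028,0,0]
  ],
  "spin": [0,0,0,0,0,0,0,0],
  "hand": [1,1,1,1,1,1,1,1]
}}

```text
time_s: 10.85
ee_pos: [0.5306, 0.3707, 0.2149]
tool_rot: [-1.513, 0.497, -0.497]
force: [3.0, -2.5, -5.3]
grip_width: 0.911
```

```bash
python3 look.py 6
```

```text
t 10.85 p [0.5306 0.3707 0.2149] jawyaw 53.65 F [ 3.  -2.5 -5.3] M [-0.54 -0.76 -0.03] w 80.2 q [-0.12  0.61 -0.86  1.51  0.48  1.24 -0.12]
slide mm [50.8  1.8  1.4] norm [0.0678 0.0025 0.0019]
dyaw 0.05 spin -0.002
tcp in cleat [-10.2  31.4  78.9]
plane1 2096 [-0.094  0.073  0.993] tilt about y (deg, + = top toward screen) 6.81 roll -0.19 at [-101.4   32.3  -28.3]
plane2 1374 [-0.801  0.588 -0.112] tilt 6.46 yaw err 0.01 at [-22.7  32.6  13. ]
```

View pics/s6.png

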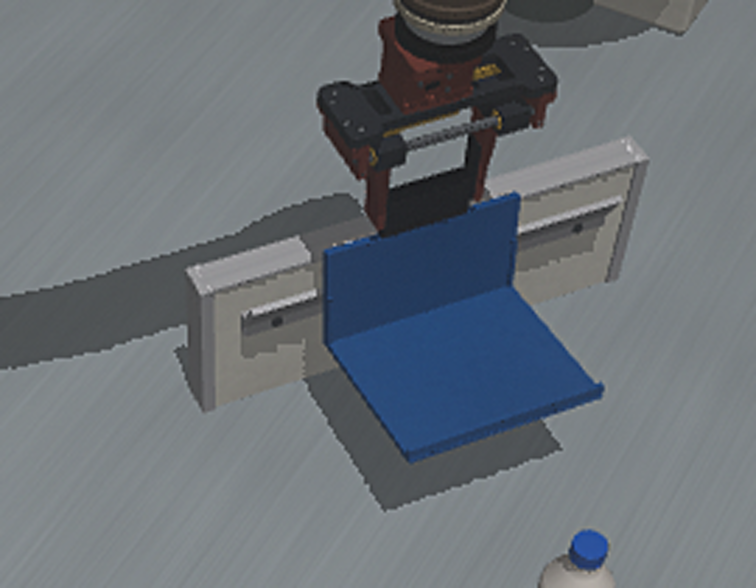

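Emit:
{"method": "drive_tool", "body": {
  "slide": [
    [-0.002,0,0],
    [-0.004,0,0],
    [-0.006,0,0],
    [-0.008,0,0],
    [-0.01,0,0],
    [-0.012,0,0],
    [-0.014,0,0],
    [-0.014,0,0]
  ],
  "spin": [0,0,0,0,0,0,0,0],
  "hand": [1,1,1,1,1,1,1,1]
}}

```text
time_s: 11.9
ee_pos: [0.5223, 0.3769, 0.2149]
tool_rot: [-1.513, 0.497, -0.497]
force: [3.3, -1.9, -5.4]
grip_width: 0.909
```

```bash
python3 look.py 7;  python3 - <<'E'
import numpy as np
def f(Hx,Hz,th):
    th=np.radians(th); c,s=np.cos(th),np.sin(th)
    g=lambda x,z:(round(float(Hx+c*x+s*(z-6)),1),round(float(Hz-s*x+c*(z-6)),1))
    return {"edge":g(32,-69),"foottop":g(35,-105),"footbot":g(35,-121),"tab":g(0,0),"stripmid":g(32-14,-69+24)}
for Hz in (83,75,67,62,57,52): print(Hz,f(-.5,Hz,11.5),f(-.5,Hz,8))
E
```

```text
t 11.9 p [0.5223 0.3769 0.2149] jawyaw 53.64 F [ 3.3 -1.9 -5.4] M [-0.58 -0.97  0.04] w 80.0 q [-0.14  0.6  -0.87  1.52  0.48  1.24 -0.14]
slide mm [61.2  1.9  1.4] norm [0.0816 0.0025 0.0018]
dyaw 0.06 spin -0.002
tcp in cleat [ 0.2 31.3 78.9]
plane1 2186 [-0.144  0.101  0.984] tilt about y (deg, + = top toward screen) 10.13 roll 0.24 at [-101.4   31.6  -21.7]
plane2 1319 [-0.794  0.582 -0.176] tilt 10.13 yaw err 0.05 at [-18.3  32.   14.7]
83 {'edge': (15.9, 3.1), 'foottop': (11.7, -32.7), 'footbot': (8.5, -48.4), 'tab': (-1.7, 77.1), 'stripmid': (7.0, 29.4)} {'edge': (20.8, 4.3), 'foottop': (18.7, -31.8), 'footbot': (16.5, -47.6), 'tab': (-1.3, 77.1), 'stripmid': (10.2, 30.0)}
75 {'edge': (15.9, -4.9), 'foottop': (11.7, -40.7), 'footbot': (8.5, -56.4), 'tab': (-1.7, 69.1), 'stripmid': (7.0, 21.4)} {'edge': (20.8, -3.7), 'foottop': (18.7, -39.8), 'footbot': (16.5, -55.6), 'tab': (-1.3, 69.1), 'stripmid': (10.2, 22.0)}
67 {'edge': (15.9, -12.9), 'foottop': (11.7, -48.7), 'footbot': (8.5, -64.4), 'tab': (-1.7, 61.1), 'stripmid': (7.0, 13.4)} {'edge': (20.8, -11.7), 'foottop': (18.7, -47.8), 'footbot': (16.5, -63.6), 'tab': (-1.3, 61.1), 'stripmid': (10.2, 14.0)}
62 {'edge': (15.9, -17.9), 'foottop': (11.7, -53.7), 'footbot': (8.5, -69.4), 'tab': (-1.7, 56.1), 'stripmid': (7.0, 8.4)} {'edge': (20.8, -16.7), 'foottop': (18.7, -52.8), 'footbot': (16.5, -68.6), 'tab': (-1.3, 56.1), 'stripmid': (10.2, 9.0)}
57 {'edge': (15.9, -22.9), 'foottop': (11.7, -58.7), 'footbot': (8.5, -74.4), 'tab': (-1.7, 51.1), 'stripmid': (7.0, 3.4)} {'edge': (20.8, -21.7), 'foottop': (18.7, -57.8), 'footbot': (16.5, -73.6), 'tab': (-1.3, 51.1), 'stripmid': (10.2, 4.0)}
52 {'edge': (15.9, -27.9), 'foottop': (11.7, -63.7), 'footbot': (8.5, -79.4), 'tab': (-1.7, 46.1), 'stripmid': (7.0, -1.6)} {'edge': (20.8, -26.7), 'foottop': (18.7, -62.8), 'footbot': (16.5, -78.6), 'tab': (-1.3, 46.1), 'stripmid': (10.2, -1.0)}
```

Emit:
{"method": "drive_tool", "body": {
  "slide": [
    [0.002,0,0],
    [0.003,0.002,0],
    [0.003,0.006,0],
    [0.003,0.01,0],
    [0.003,0.015,0],
    [0.003,0.02,0],
    [0.003,0.025,0],
    [0.003,0.025,0]
  ],
  "spin": [0,0,0,0,0,0,0,0],
  "hand": [1,1,1,1,1,1,1,1]
}}

```text
time_s: 12.95
ee_pos: [0.5241, 0.3753, 0.1957]
tool_rot: [-1.514, 0.497, -0.497]
force: [0.1, -0.0, -4.8]
grip_width: 0.908
```

```bash
python3 look.py 8
```

```text
t 12.95 p [0.5241 0.3753 0.1957] jawyaw 53.63 F [ 0.1 -0.  -4.8] M [ 0.09  0.03 -0.  ] w 79.9 q [-0.14  0.62 -0.86  1.54  0.49  1.2  -0.14]
slide mm [ 58.8 -17.3   1.6] norm [ 0.0783 -0.0231  0.0021]
dyaw 0.07 spin -0.002
tcp in cleat [-2.2 31.5 59.7]
plane1 1999 [-0.133  0.096  0.987] tilt about y (deg, + = top toward screen) 9.42 roll 0.08 at [-103.    32.9  -42.5]
plane2 1305 [-0.795  0.583 -0.166] tilt 9.53 yaw err 0.05 at [-20.2  32.9  -5.5]
```

View pics/s8.png

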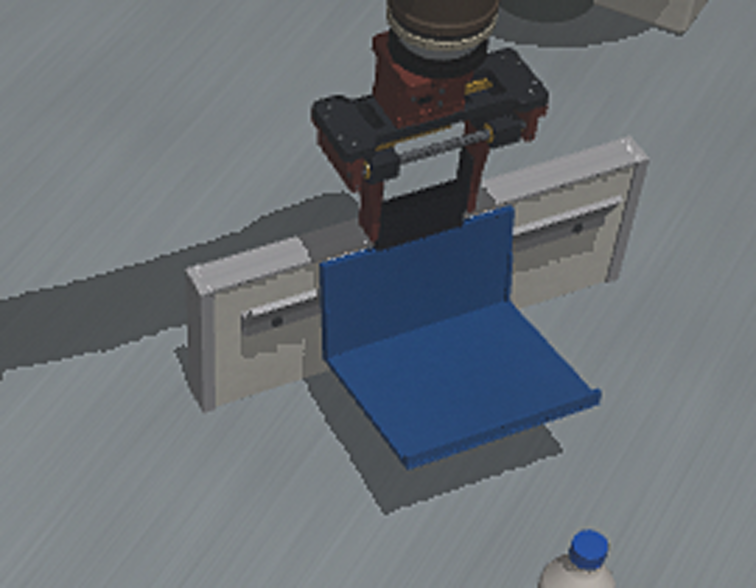

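Emit:
{"method": "drive_tool", "body": {
  "slide": [
    [0,0.003,0],
    [0,0.006,0],
    [0,0.009,0],
    [0.003,0.009,0],
    [0.006,0.009,0],
    [0.009,0.01,0],
    [0.012,0.01,0],
    [0.012,0.01,0]
  ],
  "spin": [0,0,0,0,0,0,0,0],
  "hand": [1,1,1,1,1,1,1,1],
  "force": 12
}}

```text
time_s: 14.0
ee_pos: [0.5318, 0.3698, 0.1886]
tool_rot: [-1.513, 0.497, -0.498]
force: [-0.2, -0.0, -4.3]
grip_width: 0.908
```

```bash
python3 look.py 9
```

```text
t 14.0 p [0.5318 0.3698 0.1886] jawyaw 53.6 F [-0.2 -0.  -4.3] M [ 0.07 -0.09  0.  ] w 79.9 q [-0.13  0.63 -0.85  1.54  0.5   1.19 -0.13]
slide mm [ 49.4 -24.4   1.4] norm [ 0.0658 -0.0325  0.0019]
dyaw 0.1 spin -0.003
tcp in cleat [-11.6  31.4  52.6]
plane1 2063 [-0.037  0.026  0.999] tilt about y (deg, + = top toward screen) 2.57 roll 0.04 at [-98.4  33.1 -60.2]
plane2 1185 [-0.804  0.594 -0.021] tilt 1.19 yaw err -0.14 at [-20.2  30.4 -15.3]
```

Emit:
{"method": "drive_tool", "body": {
  "slide": [
    [0,0.002,0],
    [0,0.004,0],
    [0,0.006,0],
    [0,0.007,0],
    [0,0.008,0],
    [0,0.009,0],
    [0,0.009,0],
    [0,0.009,0]
  ],
  "spin": [0,0,0,0,0,0,0,0],
  "hand": [1,1,1,1,1,1,1,1],
  "force": 6
}}

```text
time_s: 15.05
ee_pos: [0.5323, 0.3698, 0.1835]
tool_rot: [-1.513, 0.496, -0.499]
force: [-0.5, -5.7, 9.4]
grip_width: 0.91
```

```bash
python3 look.py 10
```

```text
t 15.05 p [0.5323 0.3698 0.1835] jawyaw 53.6 F [-0.5 -5.7  9.4] M [-1.18  0.12  0.03] w 80.1 q [-0.13  0.64 -0.85  1.55  0.5   1.18 -0.14]
slide mm [ 49.  -29.4   1.2] norm [ 0.0654 -0.0392  0.0017]
dyaw 0.1 spin -0.004
tcp in cleat [-12.   31.1  47.5]
plane1 2024 [-0.001  0.001  1.   ] tilt about y (deg, + = top toward screen) 0.05 roll -0.0 at [-92.6  32.3 -69.5]
plane2 1218 [-0.806  0.593 -0.005] tilt 0.28 yaw err -0.04 at [-17.6  33.9 -21.2]
```

Emit:
{"method": "drive_tool", "body": {
  "slide": [
    [0,0,0],
    [0,0,0],
    [0,0,0],
    [0,0,0],
    [0,-0.02,0],
    [0,-0.06,0],
    [0,-0.1,0],
    [0,-0.13,0]
  ],
  "spin": [0,0,0,0,0,0,0,0],
  "hand": [-1,-1,-1,-1,-1,-1,-1,-1],
  "force": 25
}}

```text
time_s: 16.1
ee_pos: [0.5316, 0.3706, 0.282]
tool_rot: [-1.511, 0.496, -0.497]
force: [-0.8, -0.1, -1.0]
grip_width: 0.998
```

```bash
python3 look.py 11
python3 - <<'E'
from h import *
c=cam("top"); 
for k,r in lids(c).items(): print(k,np.round(r,4))
P=pts(c);H=hsv(c); z=np.nan_to_num(P[...,2])
m=(z>.03)&(z<.06)&(H[...,2]<110)&(H[...,1]<90)&(P[...,0]>.2)&(P[...,0]<.6)&(P[...,1]<-.1)
print("grey",np.round(rect(P,big(m)),4), m.sum())
plan([.46,.12,.32],77.6)
E
```

```text
t 16.1 p [0.5316 0.3706 0.282 ] jawyaw 53.65 F [-0.8 -0.1 -1. ] M [ 0.02 -0.19  0.05] w 87.8 q [-0.12  0.56 -0.89  1.43  0.44  1.36 -0.08]
slide mm [50.  69.   0.8] norm [0.0666 0.0921 0.0011]
dyaw 0.05 spin -0.002
tcp in cleat [-11.   30.9 146. ]
plane1 2053 [ 0.015 -0.012  1.   ] tilt about y (deg, + = top toward screen) -1.1 roll 0.07 at [-92.3  32.1 -71.1]
plane2 1168 [-0.809  0.588  0.023] tilt -1.31 yaw err 0.3 at [-18.4  29.2 -21.1]
orange [ 6.335000e-01 -2.827000e-01  4.270000e-02  1.099048e+02  6.584890e+01
 -1.992110e+01]
green [ 3.78700e-01 -3.05800e-01  4.24000e-02  1.10020e+02  6.64502e+01
  2.50376e+01]
red [ 4.668000e-01 -1.310000e-01  4.280000e-02  1.088436e+02  6.654360e+01
 -1.230610e+01]
grey [ 4.768000e-01 -4.202000e-01  4.070000e-02  1.085005e+02  1.330870e+01
  3.143260e+01] 197
t 16.2 p [0.5321 0.3714 0.2831] jawyaw 53.63 F [-0.6  0.7 -0.4] M [ 0.   -0.13 -0.03] w 87.6 q [-0.12  0.56 -0.89  1.43  0.44  1.36 -0.08]
slide mm [  91.  -38. -245.] norm [ 0.1214 -0.0507 -0.3266]
dyaw 23.97 spin -0.837
```

View pics/s11.png

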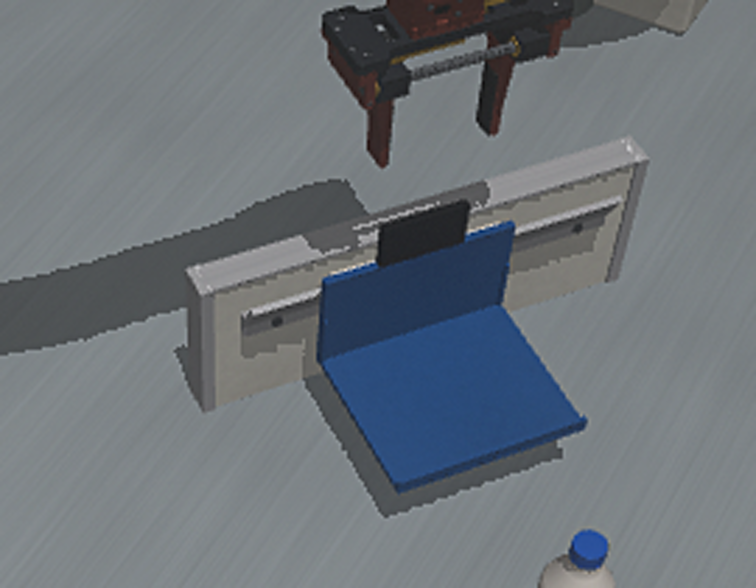

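```bash
cat >> h.py <<'E'
def cases(c):
    P=pts(c);H=hsv(c); z=np.nan_to_num(P[...,2])
    m=(z>.035)&(z<.052)&(P[...,0]>.25)&(P[...,0]<.74)&(P[...,1]<.05)
    m=cv2.morphologyEx(m.astype(np.uint8),cv2.MORPH_OPEN,np.ones((3,3)))
    n,l,s,_=cv2.connectedComponentsWithStats(m)
    for i in range(1,n):
        if s[i,4]>400:
            r=rect(P,l==i)
            if 95<r[3]<125 and 55<r[4]<80:
                hh=H[(l==i)&(H[...,1]>110)]
                print("case",s[i,4],np.round(r,4),"hue",np.median(hh[:,0]) if len(hh)>s[i,4]*.4 else "grey", "jaw",round(r[5]+90,1))
            else: print("other",np.round(r,4))
def route(W):
    p,R,o=tool(); y=np.degrees(np.arctan2(R[1,2],R[0,2])); print("t",round(o["time_s"],2),p.round(4),"jaw",round(y,2),"q",np.round(o["q"],2),"w",round(o["grip_width"]*88,1),"F",np.round(o["force"],1))
    for T,yw in W:
        yr=np.radians(y); Z=np.array([np.cos(yr),np.sin(yr),0]); Yt=np.array([0,0,-1.]); Xt=np.cross(Yt,Z)
        d=np.array(T)-p; s=np.array([d@Xt,d@Yt,d@Z])/.75; sp=-np.radians(yw-y)/.5
        print("->",np.round(T,3),round(yw,1),"slide",s.round(4),"spin",round(sp,3),"rows>=",int(np.ceil(max(np.linalg.norm(d)/.0625,abs(yw-y)/10.7))))
        p=np.array(T);y=yw
E
python3 - <<'E'
from h import *
for n in ("top","scene"): cases(cam(n))
route([([.47,.16,.31],70),([.467,-.131,.20],77.7),([.467,-.131,.022],77.7)])
E
```

```text
case 1042 [ 6.340000e-01 -2.830000e-01  4.260000e-02  1.119914e+02  6.722550e+01
 -2.027720e+01] hue 14.0 jaw 69.7
case 1082 [ 4.906000e-01 -4.470000e-01  4.260000e-02  1.113818e+02  6.791920e+01
  2.772620e+01] hue grey jaw 117.7
case 1058 [ 4.674000e-01 -1.311000e-01  4.280000e-02  1.100811e+02  6.632790e+01
 -1.205910e+01] hue 1.0 jaw 77.9
case 1095 [ 3.78500e-01 -3.06300e-01  4.26000e-02  1.10981e+02  6.69481e+01
  2.47453e+01] hue 71.0 jaw 114.7
case 1486 [ 4.674000e-01 -1.311000e-01  4.310000e-02  1.142493e+02  6.849380e+01
 -1.257790e+01] hue 1.0 jaw 77.4
case 1726 [ 3.787000e-01 -3.066000e-01  4.300000e-02  1.124248e+02  6.897530e+01
  2.427320e+01] hue 69.0 jaw 114.3
case 1929 [ 6.337000e-01 -2.828000e-01  4.310000e-02  1.123655e+02  6.753140e+01
 -2.011260e+01] hue 13.0 jaw 69.9
case 2181 [ 4.908000e-01 -4.469000e-01  4.300000e-02  1.117118e+02  6.817010e+01
  2.837170e+01] hue grey jaw 118.4
t 16.3 [0.5316 0.3701 0.2797] jaw 53.63 q [-0.12  0.56 -0.89  1.43  0.44  1.35 -0.08] w 87.8 F [-0.2 -0.1 -0.1]
-> [0.47 0.16 0.31] 70 slide [ 0.1    -0.0404 -0.2742] spin -0.572 rows>= 4
-> [ 0.467 -0.131  0.2  ] 77.7 slide [ 0.1289  0.1467 -0.366 ] spin -0.269 rows>= 5
-> [ 0.467 -0.131  0.022] 77.7 slide [0.     0.2373 0.    ] spin -0.0 rows>= 3
```

Emit:
{"method": "drive_tool", "body": {
  "slide": [
    [0.01,-0.01,-0.03],
    [0.03,-0.02,-0.08],
    [0.05,-0.03,-0.13],
    [0.07,-0.04,-0.19],
    [0.09,-0.04,-0.24],
    [0.1,-0.04,-0.27],
    [0.1,-0.04,-0.274],
    [0.1,-0.04,-0.274]
  ],
  "spin": [-0.1,-0.2,-0.3,-0.4,-0.5,-0.57,-0.57,-0.57],
  "hand": [-1,-1,-1,-1,-1,-1,-1,-1]
}}

```text
time_s: 17.3
ee_pos: [0.47, 0.1605, 0.3091]
tool_rot: [-1.553, 0.275, -0.275]
force: [-0.2, -0.4, 0.2]
grip_width: 1.002
```

Emit:
{"method": "drive_tool", "body": {
  "slide": [
    [0.01,0.01,-0.03],
    [0.03,0.03,-0.09],
    [0.06,0.06,-0.17],
    [0.09,0.09,-0.25],
    [0.11,0.12,-0.32],
    [0.129,0.14,-0.36],
    [0.129,0.146,-0.366],
    [0.129,0.146,-0.366]
  ],
  "spin": [-0.05,-0.1,-0.15,-0.2,-0.27,-0.27,-0.27,-0.27],
  "hand": [-1,-1,-1,-1,-1,-1,-1,-1]
}}

```text
time_s: 18.3
ee_pos: [0.4673, -0.1293, 0.1996]
tool_rot: [-1.563, 0.168, -0.167]
force: [0.1, -0.8, -0.2]
grip_width: 1.0
```

Run:
```python
from h import *
cases(cam("scene"))
route([([.4674,-.1311,.022],77.7)])
c=cam("wrist"); cv2.imwrite("pics/w12.png",c["pixels"][:,:,::-1])
```

```text
case 1477 [ 4.676000e-01 -1.310000e-01  4.310000e-02  1.145416e+02  6.858260e+01
 -1.165360e+01] hue 1.0 jaw 78.3
case 1723 [ 3.791000e-01 -3.061000e-01  4.300000e-02  1.124736e+02  7.010870e+01
  2.571730e+01] hue 69.0 jaw 115.7
case 1924 [ 6.339000e-01 -2.829000e-01  4.300000e-02  1.123014e+02  6.700560e+01
 -1.997850e+01] hue 13.0 jaw 70.0
case 2182 [ 4.906000e-01 -4.470000e-01  4.310000e-02  1.120767e+02  6.829280e+01
  2.773130e+01] hue grey jaw 117.7
t 18.35 [ 0.4675 -0.1288  0.2001] jaw 77.83 q [ 0.96  0.35 -0.96  1.92  0.33  1.04  1.22] w 87.6 F [ 0.1  0.7 -0.1]
-> [ 0.467 -0.131  0.022] 77.7 slide [ 0.0005  0.2374 -0.003 ] spin 0.005 rows>= 3
```

View pics/w12.png

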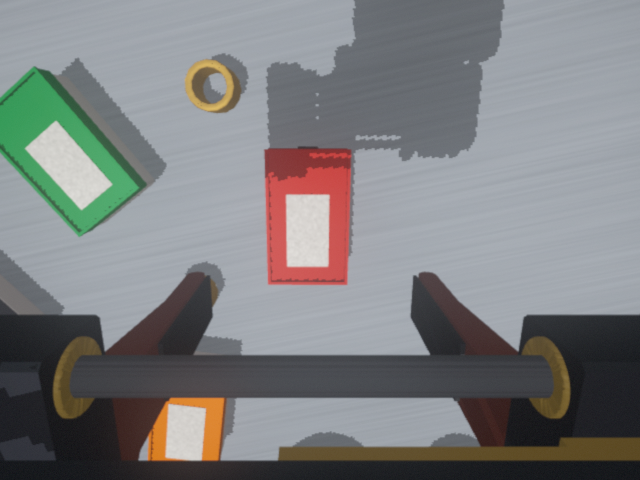

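Emit:
{"method": "drive_tool", "body": {
  "slide": [
    [0,0.04,-0.002],
    [0,0.1,-0.003],
    [0,0.15,-0.003],
    [0,0.19,-0.003],
    [0,0.22,-0.003],
    [0,0.235,-0.003],
    [0,0.237,-0.003],
    [0,0.237,-0.003]
  ],
  "spin": [0,0,0,0,0,0,0,0],
  "hand": [-1,-1,-1,-1,-1,-1,-1,-1]
}}

```text
time_s: 19.4
ee_pos: [0.4671, -0.1329, 0.023]
tool_rot: [-1.565, 0.167, -0.169]
force: [-0.1, 0.8, -0.4]
grip_width: 1.002
```

Emit:
{"method": "drive_tool", "body": {
  "slide": [
    [0,0,0],
    [0,0,0],
    [0,0,0],
    [0,0,0],
    [0,0,0],
    [0,0,0],
    [0,-0.01,0],
    [0,-0.04,0]
  ],
  "spin": [0,0,0,0,0,0,0,0],
  "hand": [0,1,1,1,1,1,1,1],
  "force": 25
}}

```text
time_s: 20.4
ee_pos: [0.4654, -0.1329, 0.0519]
tool_rot: [-1.564, 0.17, -0.166]
force: [0.3, 0.7, -1.6]
grip_width: 0.752
```

Run:
```python
from h import *
D=cl(-.092,.0315,0); print(D)
route([([.45,-.05,.25],70),([.50,.14,.30],60),(cl(-.092,.0315,.09),53.7),(cl(-.092,.0315,-.046),53.7)])
c=cam("wrist"); cv2.imwrite("pics/w13.png",c["pixels"][:,:,::-1])
```

```text
[0.59649699 0.32214805 0.136     ]
t 20.4 [ 0.4654 -0.1329  0.0519] jaw 77.71 q [ 0.8   0.55 -0.79  2.06  0.57  0.76  1.01] w 66.2 F [ 0.3  0.7 -1.6]
-> [ 0.45 -0.05  0.25] 70 slide [-0.0436 -0.2642  0.1037] spin 0.269 rows>= 4
-> [0.5  0.14 0.3 ] 60 slide [-0.024  -0.0667  0.2609] spin 0.349 rows>= 4
-> [0.596 0.322 0.226] 53.7 slide [-0.01    0.0987  0.2747] spin 0.22 rows>= 4
-> [0.596 0.322 0.09 ] 53.7 slide [0.     0.1813 0.    ] spin -0.0 rows>= 3
```

View pics/w13.png

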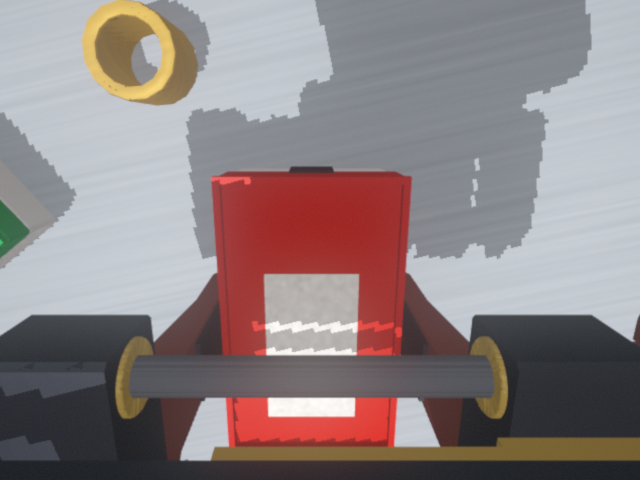

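Emit:
{"method": "drive_tool", "body": {
  "slide": [
    [0,-0.06,0.01],
    [-0.01,-0.12,0.03],
    [-0.02,-0.18,0.05],
    [-0.03,-0.23,0.07],
    [-0.04,-0.26,0.09],
    [-0.043,-0.264,0.103],
    [-0.043,-0.264,0.103],
    [-0.043,-0.264,0.103]
  ],
  "spin": [0.02,0.08,0.14,0.2,0.27,0.27,0.27,0.27],
  "hand": [1,1,1,1,1,1,1,1]
}}

```text
time_s: 21.45
ee_pos: [0.4509, -0.0514, 0.249]
tool_rot: [-1.553, 0.276, -0.273]
force: [-0.4, -0.5, -1.3]
grip_width: 0.75
```

Emit:
{"method": "drive_tool", "body": {
  "slide": [
    [0,-0.01,0.02],
    [-0.005,-0.02,0.06],
    [-0.01,-0.04,0.11],
    [-0.015,-0.05,0.16],
    [-0.02,-0.06,0.21],
    [-0.024,-0.067,0.25],
    [-0.024,-0.067,0.261],
    [-0.024,-0.067,0.261]
  ],
  "spin": [0.05,0.1,0.16,0.22,0.28,0.35,0.35,0.35],
  "hand": [1,1,1,1,1,1,1,1]
}}

```text
time_s: 22.45
ee_pos: [0.5015, 0.1387, 0.2993]
tool_rot: [-1.532, 0.412, -0.409]
force: [0.4, -0.5, -0.9]
grip_width: 0.752
```

Emit:
{"method": "drive_tool", "body": {
  "slide": [
    [0,0,0.03],
    [0,0.01,0.08],
    [-0.005,0.02,0.14],
    [-0.01,0.04,0.2],
    [-0.01,0.07,0.25],
    [-0.01,0.09,0.275],
    [-0.01,0.098,0.275],
    [-0.01,0.098,0.275]
  ],
  "spin": [0.05,0.1,0.15,0.2,0.22,0.22,0.22,0.22],
  "hand": [1,1,1,1,1,1,1,1]
}}

```text
time_s: 23.45
ee_pos: [0.5985, 0.3196, 0.2267]
tool_rot: [-1.514, 0.498, -0.498]
force: [-0.1, -0.6, -0.6]
grip_width: 0.75
```

```bash
cat > deck.py <<'E'
from h import *
import sys
# shelf state from the scene camera: blue deck / plate
c=cam("scene"); P=pts(c);H=hsv(c)
b=(H[...,0]>100)&(H[...,0]<125)&(H[...,1]>120)&(P[...,1]>.1)&(P[...,0]<.75)&(P[...,2]>0)
q=P[b]; d=q-C0; x=d@XA;y=d@YA;z=q[:,2]
k=(abs(z-.065)<.012)&(x<-.03)
print("deck n",k.sum(),"x",np.percentile(x[k],[.5,99.5]).round(4),"y",np.percentile(y[k],[.5,99.5]).round(4),"z",np.median(z[k]).round(4))
A=np.c_[x[k],y[k],np.ones(k.sum())]; s=np.linalg.lstsq(A,z[k],rcond=None)[0]; print("deck slope deg",np.degrees(s[:2]).round(2))
for n in ("top","scene"):
    c=cam(n);P=pts(c);H=hsv(c);z=np.nan_to_num(P[...,2])
    m=(z>.1)&(z<.22)&(H[...,2]<90)&(H[...,1]<120); D=P-C0; x=D@XA;y=D@YA
    m&=(abs(x+.013)<.03)&(abs(y-.031)<.07)&(z>.165)&(z<.21)
    if m.sum()>30: print(n,"tab n",m.sum(),"x",np.percentile(x[m],[2,98]).round(4),"y",np.percentile(y[m],[1,99]).round(4),"ztop",np.percentile(z[m],97).round(4))
    for lo,hi in [(.099,.12),(.14,.163),(.182,.205),(.224,.248)]:
        m=(z>lo)&(z<hi)&(x<-.03)&(x>-.16)&(abs(y-.031)<.06)
        m=cv2.morphologyEx(m.astype(np.uint8),cv2.MORPH_OPEN,np.ones((3,3)))>0
        if m.sum()>150:
            r=rect(P,big(m)); print(n,"col",np.round(r,3),"cleat",(incl([r[0],r[1],r[2]])*1000).round(1),"yaw err",round((r[5]-143.7+90)%180-90,1))
E
python3 deck.py
python3 - <<'E'
from h import *
route([(cl(-.092,.0315,-.044),53.7)])
E
```

```text
deck n 3363 x [-0.1746 -0.031 ] y [-0.0584  0.1202] z 0.065
deck slope deg [-0.03  0.02]
scene tab n 137 x [-0.0233 -0.011 ] y [0.0425 0.0718] ztop 0.2027
scene col [ 0.619  0.283  0.236 98.4   44.259 12.941] cleat [-133.3   49.4  100.4] yaw err 49.2
t 23.6 [0.5989 0.3203 0.2281] jaw 53.55 q [-0.04  0.65 -0.86  1.41  0.5   1.3   0.  ] w 65.9 F [ 0.1  0.6 -1.8]
-> [0.596 0.322 0.092] 53.7 slide [-4.000e-03  1.815e-01  1.000e-04] spin -0.005 rows>= 3
```

Emit:
{"method": "drive_tool", "body": {
  "slide": [
    [-0.004,0.03,0],
    [-0.004,0.08,0],
    [-0.004,0.12,0],
    [-0.004,0.15,0],
    [-0.004,0.17,0],
    [-0.004,0.178,0],
    [-0.004,0.182,0],
    [-0.004,0.185,0]
  ],
  "spin": [0,0,0,0,0,0,0,0],
  "hand": [1,1,1,1,1,1,1,1]
}}

```text
time_s: 24.6
ee_pos: [0.5963, 0.3238, 0.0888]
tool_rot: [-1.512, 0.496, -0.498]
force: [-0.4, -0.1, -1.8]
grip_width: 0.755
```

Emit:
{"method": "drive_tool", "body": {
  "slide": [
    [0,0,0],
    [0,0,0],
    [0,0,0],
    [0,0,0],
    [0,0,0],
    [0,-0.03,0],
    [0,-0.09,0],
    [0,-0.16,0]
  ],
  "spin": [0,0,0,0,0,0,0,0],
  "hand": [0.3,0,-0.5,-1,-1,-1,-1,-1]
}}

```text
time_s: 25.6
ee_pos: [0.5956, 0.3234, 0.2105]
tool_rot: [-1.513, 0.497, -0.496]
force: [0.5, 0.4, -0.4]
grip_width: 0.997
```

```bash
python3 - <<'E'
from h import *
c=cam("scene"); cases(c); cv2.imwrite("pics/s14.png",c["pixels"][:,:,::-1])
route([([.52,.16,.31],60),([.50,-.10,.28],65),([.634,-.283,.15],69.9),([.634,-.283,.022],69.9)])
E
python3 deck.py
```

```text
case 1722 [ 3.793000e-01 -3.066000e-01  4.310000e-02  1.117175e+02  6.972230e+01
  2.561660e+01] hue 69.0 jaw 115.6
case 1927 [ 6.33700e-01 -2.82900e-01  4.32000e-02  1.12199e+02  6.69777e+01
 -2.02472e+01] hue 13.0 jaw 69.8
case 2177 [ 4.905000e-01 -4.473000e-01  4.300000e-02  1.113886e+02  6.820250e+01
  2.758320e+01] hue grey jaw 117.6
t 25.65 [0.5976 0.3259 0.2191] jaw 53.64 q [-0.04  0.66 -0.86  1.43  0.51  1.28 -0.01] w 88.0 F [1.5 2.2 4.4]
-> [0.52 0.16 0.31] 60 slide [ 0.0478 -0.1212 -0.2395] spin -0.222 rows>= 4
-> [ 0.5  -0.1   0.28] 65 slide [ 0.1502  0.04   -0.3136] spin -0.175 rows>= 5
-> [ 0.634 -0.283  0.15 ] 69.9 slide [ 0.265   0.1733 -0.1456] spin -0.171 rows>= 5
-> [ 0.634 -0.283  0.022] 69.9 slide [0.     0.1707 0.    ] spin -0.0 rows>= 3
deck n 2149 x [-0.1744 -0.0311] y [-0.0592  0.1203] z 0.065
deck slope deg [-0.12  0.02]
top col [ 0.629  0.299  0.107 67.067 29.199 53.243] cleat [-131.6   30.6  -29.1] yaw err 89.5
scene tab n 181 x [-0.0231 -0.0116] y [-0.0092  0.0714] ztop 0.2046
scene col [ 5.98000e-01  3.24000e-01  1.07000e-01  1.16834e+02  6.92040e+01
 -3.62650e+01] cleat [-91.9  29.5 -28.8] yaw err 0.0
```

View pics/s14.png

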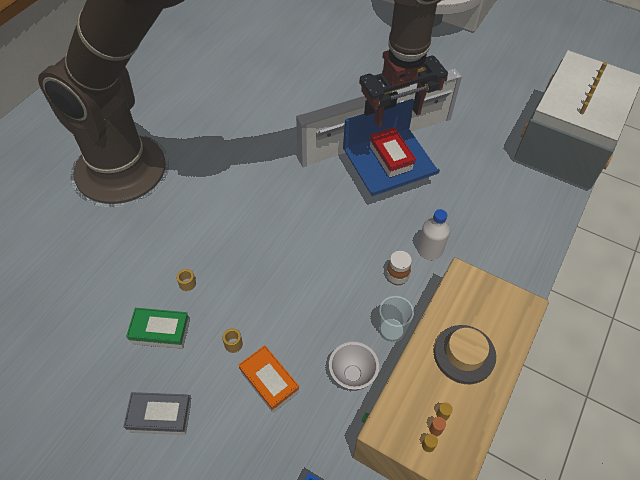

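Emit:
{"method": "drive_tool", "body": {
  "slide": [
    [0.01,-0.04,-0.02],
    [0.02,-0.08,-0.06],
    [0.03,-0.11,-0.12],
    [0.04,-0.12,-0.17],
    [0.047,-0.12,-0.22],
    [0.047,-0.121,-0.239],
    [0.047,-0.121,-0.239],
    [0.047,-0.121,-0.239]
  ],
  "spin": [-0.04,-0.08,-0.12,-0.17,-0.22,-0.22,-0.22,-0.22],
  "hand": [-1,-1,-1,-1,-1,-1,-1,-1]
}}

```text
time_s: 26.8
ee_pos: [0.5183, 0.1592, 0.2988]
tool_rot: [-1.531, 0.411, -0.41]
force: [-0.2, 0.2, -0.5]
grip_width: 1.003
```

Emit:
{"method": "drive_tool", "body": {
  "slide": [
    [0.01,0,-0.03],
    [0.03,0.01,-0.08],
    [0.06,0.02,-0.14],
    [0.09,0.03,-0.2],
    [0.12,0.04,-0.26],
    [0.14,0.04,-0.3],
    [0.15,0.04,-0.313],
    [0.15,0.04,-0.313]
  ],
  "spin": [-0.03,-0.06,-0.09,-0.12,-0.15,-0.175,-0.175,-0.175],
  "hand": [-1,-1,-1,-1,-1,-1,-1,-1]
}}

```text
time_s: 27.8
ee_pos: [0.4985, -0.1005, 0.2688]
tool_rot: [-1.542, 0.343, -0.343]
force: [0.3, 0.1, 0.1]
grip_width: 1.0
```

Emit:
{"method": "drive_tool", "body": {
  "slide": [
    [0.03,0.01,-0.02],
    [0.08,0.03,-0.05],
    [0.13,0.06,-0.08],
    [0.18,0.1,-0.11],
    [0.23,0.14,-0.13],
    [0.26,0.17,-0.145],
    [0.265,0.173,-0.145],
    [0.265,0.173,-0.145]
  ],
  "spin": [-0.03,-0.06,-0.09,-0.12,-0.15,-0.17,-0.17,-0.17],
  "hand": [-1,-1,-1,-1,-1,-1,-1,-1]
}}

```text
time_s: 28.8
ee_pos: [0.6328, -0.2812, 0.1399]
tool_rot: [-1.552, 0.274, -0.275]
force: [-0.1, 0.3, 1.0]
grip_width: 0.998
```

Run:
```python
from h import *
cases(cam("top"))
route([([.6338,-.2829,.022],69.9)])
c=cam("wrist"); cv2.imwrite("pics/w15.png",c["pixels"][:,:,::-1])
```

```text
other [ 6.13900e-01 -2.75600e-01  4.26000e-02  6.85586e+01  6.66036e+01
 -1.93904e+01]
case 1101 [ 3.787000e-01 -3.066000e-01  4.270000e-02  1.107388e+02  6.740540e+01
  2.490080e+01] hue 71.0 jaw 114.9
t 28.85 [ 0.6327 -0.2816  0.1405] jaw 69.95 q [ 0.84  0.74 -0.81  1.47  0.56  1.17  1.16] w 88.0 F [ 0.5 -0.5  1.5]
-> [ 0.634 -0.283  0.022] 69.9 slide [ 0.002   0.158  -0.0012] spin 0.002 rows>= 2
```

View pics/w15.png

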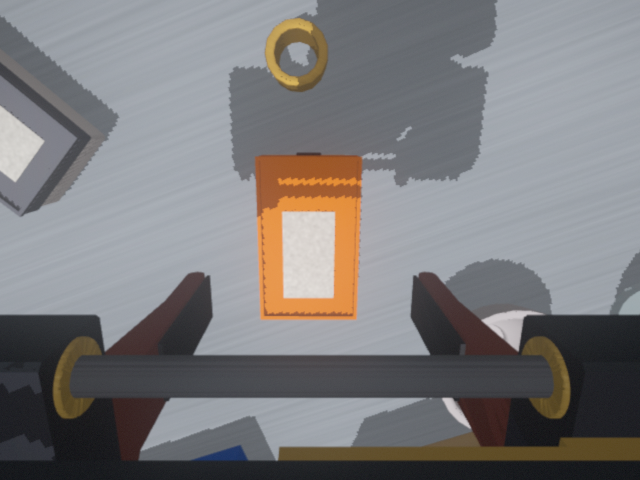

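Emit:
{"method": "drive_tool", "body": {
  "slide": [
    [0.002,0.03,-0.001],
    [0.002,0.06,-0.001],
    [0.002,0.09,-0.001],
    [0.002,0.12,-0.001],
    [0.002,0.145,-0.001],
    [0.002,0.156,-0.001],
    [0.002,0.158,-0.001],
    [0.002,0.158,-0.001]
  ],
  "spin": [0,0,0,0,0,0,0,0],
  "hand": [-1,-1,-1,-1,-1,-1,-1,-1]
}}

```text
time_s: 29.9
ee_pos: [0.6335, -0.2854, 0.0213]
tool_rot: [-1.553, 0.276, -0.277]
force: [0.8, -0.7, 0.5]
grip_width: 0.999
```

Emit:
{"method": "drive_tool", "body": {
  "slide": [
    [0,0,0],
    [0,0,0],
    [0,0,0],
    [0,0,0],
    [0,0,0],
    [0,0,0],
    [0,-0.01,0],
    [0,-0.04,0]
  ],
  "spin": [0,0,0,0,0,0,0,0],
  "hand": [0,1,1,1,1,1,1,1],
  "force": 25
}}

```text
time_s: 30.9
ee_pos: [0.6315, -0.2854, 0.0497]
tool_rot: [-1.553, 0.279, -0.274]
force: [-0.6, -0.2, -2.4]
grip_width: 0.75
```

Run:
```python
from h import *
route([([.52,-.12,.25],65),([.50,.14,.32],60),([.5963,.3238,.25],53.7),([.5963,.3238,.132],53.7)])
c=cam("wrist"); cv2.imwrite("pics/w16.png",c["pixels"][:,:,::-1])
```

```text
t 30.9 [ 0.6315 -0.2854  0.0497] jaw 69.81 q [ 0.82  0.84 -0.76  1.53  0.63  1.04  1.12] w 66.0 F [-0.6 -0.2 -2.4]
-> [ 0.52 -0.12  0.25] 65 slide [-0.2156 -0.267   0.1557] spin 0.168 rows>= 5
-> [0.5  0.14 0.32] 60 slide [-0.1707 -0.0933  0.3029] spin 0.175 rows>= 5
-> [0.596 0.324 0.25 ] 53.7 slide [-0.0113  0.0933  0.2764] spin 0.22 rows>= 4
-> [0.596 0.324 0.132] 53.7 slide [0.     0.1573 0.    ] spin -0.0 rows>= 2
```

View pics/w16.png

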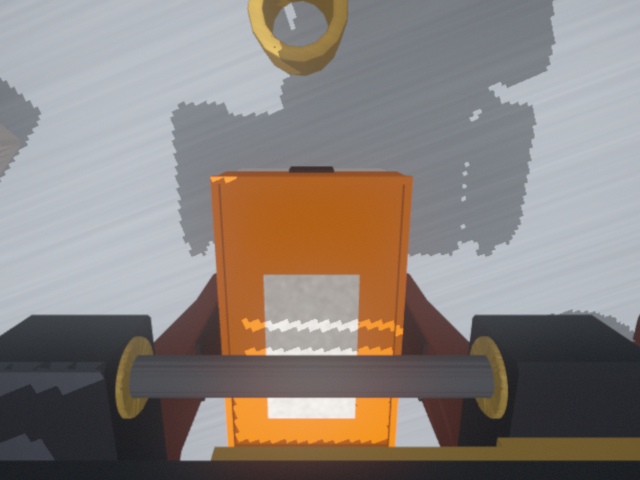

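Emit:
{"method": "drive_tool", "body": {
  "slide": [
    [0,-0.07,0],
    [-0.01,-0.14,0.01],
    [-0.04,-0.2,0.03],
    [-0.09,-0.25,0.07],
    [-0.14,-0.267,0.1],
    [-0.18,-0.267,0.13],
    [-0.215,-0.267,0.155],
    [-0.215,-0.267,0.155]
  ],
  "spin": [0,0.03,0.06,0.1,0.14,0.17,0.17,0.17],
  "hand": [1,1,1,1,1,1,1,1]
}}

```text
time_s: 31.95
ee_pos: [0.5208, -0.1183, 0.2523]
tool_rot: [-1.546, 0.339, -0.341]
force: [0.9, -0.7, -2.9]
grip_width: 0.75
```

Emit:
{"method": "drive_tool", "body": {
  "slide": [
    [-0.02,-0.01,0.03],
    [-0.05,-0.03,0.08],
    [-0.08,-0.05,0.14],
    [-0.11,-0.07,0.2],
    [-0.14,-0.09,0.26],
    [-0.17,-0.093,0.3],
    [-0.17,-0.093,0.302],
    [-0.17,-0.093,0.302]
  ],
  "spin": [0.03,0.06,0.1,0.14,0.175,0.175,0.175,0.175],
  "hand": [1,1,1,1,1,1,1,1]
}}

```text
time_s: 32.95
ee_pos: [0.5027, 0.1377, 0.3207]
tool_rot: [-1.532, 0.411, -0.412]
force: [-0.8, -0.4, -2.7]
grip_width: 0.755
```

Emit:
{"method": "drive_tool", "body": {
  "slide": [
    [0,0,0.03],
    [0,0.01,0.08],
    [-0.005,0.02,0.14],
    [-0.01,0.04,0.2],
    [-0.011,0.07,0.25],
    [-0.011,0.09,0.276],
    [-0.011,0.093,0.276],
    [-0.011,0.093,0.276]
  ],
  "spin": [0.05,0.1,0.15,0.2,0.22,0.22,0.22,0.22],
  "hand": [1,1,1,1,1,1,1,1]
}}

```text
time_s: 33.95
ee_pos: [0.5994, 0.32, 0.2508]
tool_rot: [-1.514, 0.499, -0.499]
force: [-0.6, 0.5, -1.8]
grip_width: 0.752
```

Run:
```python
from h import *
route([([.5963,.3238,.134],53.7)])
```

```text
t 33.95 [0.5994 0.32   0.2508] jaw 53.52 q [-0.03  0.65 -0.89  1.38  0.5   1.35  0.01] w 66.2 F [-0.6  0.5 -1.8]
-> [0.596 0.324 0.134] 53.7 slide [-0.0063  0.1557  0.0016] spin -0.006 rows>= 2
```

Emit:
{"method": "drive_tool", "body": {
  "slide": [
    [-0.002,0.02,0],
    [-0.005,0.05,0.001],
    [-0.005,0.08,0.001],
    [-0.005,0.11,0.001],
    [-0.005,0.135,0.001],
    [-0.005,0.15,0.001],
    [-0.005,0.156,0.001],
    [-0.005,0.156,0.001]
  ],
  "spin": [0,0,0,0,0,0,0,0],
  "hand": [1,1,1,1,1,1,1,1]
}}

```text
time_s: 34.95
ee_pos: [0.5962, 0.3249, 0.1341]
tool_rot: [-1.513, 0.497, -0.497]
force: [-0.9, -0.4, -2.6]
grip_width: 0.749
```

Run:
```python
from h import *
route([([.5963,.3238,.129],53.7)])
c=cam("scene"); cv2.imwrite("pics/s17.png",cv2.resize(c["pixels"][40:220,280:500,::-1],None,fx=3.2,fy=3.2,interpolation=cv2.INTER_CUBIC))
```

```text
t 34.95 [0.5962 0.3249 0.1341] jaw 53.63 q [-0.05  0.74 -0.84  1.51  0.58  1.15 -0.06] w 66.0 F [-0.9 -0.4 -2.6]
-> [0.596 0.324 0.129] 53.7 slide [ 0.001   0.0067 -0.0011] spin -0.002 rows>= 1
```

View pics/s17.png

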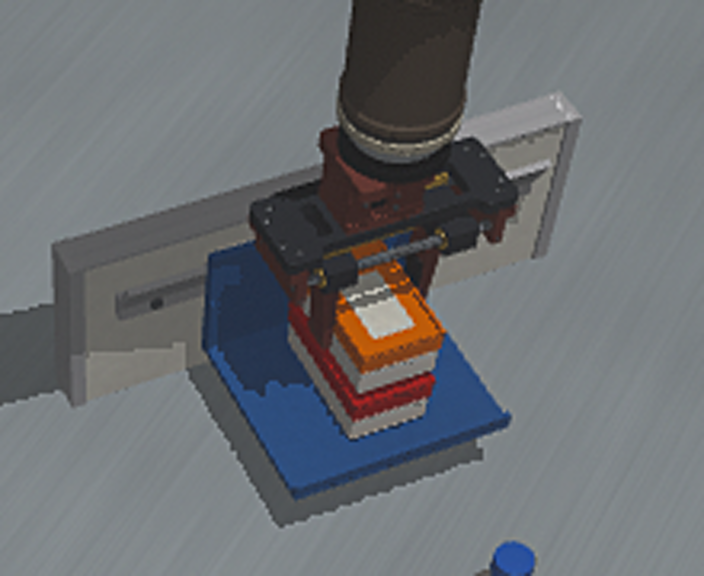

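Orange is aligned over red. Lower and release.

Emit:
{"method": "drive_tool", "body": {
  "slide": [
    [0.001,0.002,-0.001],
    [0.001,0.004,-0.001],
    [0.001,0.006,-0.001],
    [0.001,0.007,-0.001],
    [0.001,0.007,-0.001],
    [0.001,0.007,-0.001],
    [0.001,0.007,-0.001],
    [0.001,0.007,-0.001]
  ],
  "spin": [0,0,0,0,0,0,0,0],
  "hand": [1,1,1,1,1,0.5,0,-0.5]
}}

```text
time_s: 36.0
ee_pos: [0.5963, 0.3237, 0.1286]
tool_rot: [-1.513, 0.497, -0.497]
force: [-0.6, -0.5, -2.3]
grip_width: 0.75
```

Emit:
{"method": "drive_tool", "body": {
  "slide": [
    [0,0,0],
    [0,0,0],
    [0,-0.02,0],
    [0,-0.05,0],
    [0,-0.09,0],
    [0,-0.13,0],
    [0,-0.16,0],
    [0,-0.16,0]
  ],
  "spin": [0,0,0,0,0,0,0,0],
  "hand": [-1,-1,-1,-1,-1,-1,-1,-1]
}}

```text
time_s: 37.0
ee_pos: [0.5969, 0.3248, 0.2523]
tool_rot: [-1.509, 0.494, -0.499]
force: [-0.4, 0.4, -0.4]
grip_width: 1.0
```

```bash
python3 - <<'E'
from h import *
c=cam("scene"); cases(c); cases(cam("top"))
route([([.51,.13,.31],30),([.44,-.08,.27],1.6),([.38,-.2,.25],-27),([.379,-.2,.25],-55),([.379,-.3065,.15],-65)])
E
python3 deck.py
```

```text
case 1719 [ 3.788000e-01 -3.057000e-01  4.310000e-02  1.124328e+02  7.005560e+01
  2.511780e+01] hue 69.0 jaw 115.1
case 2171 [ 4.903000e-01 -4.472000e-01  4.300000e-02  1.120903e+02  6.829340e+01
  2.784910e+01] hue grey jaw 117.8
case 1068 [ 4.905000e-01 -4.468000e-01  4.240000e-02  1.102166e+02  6.830220e+01
  2.783250e+01] hue grey jaw 117.8
case 1100 [ 3.786000e-01 -3.063000e-01  4.260000e-02  1.104056e+02  6.711480e+01
  2.443690e+01] hue 71.0 jaw 114.4
t 37.1 [0.5962 0.3236 0.249 ] jaw 53.63 q [-0.03  0.64 -0.89  1.39  0.5   1.34  0.  ] w 87.8 F [ 0.2 -0.3 -0. ]
-> [0.51 0.13 0.31] 30 slide [ 0.0605 -0.0813 -0.2761] spin 0.825 rows>= 4
-> [ 0.44 -0.08  0.27] 1.6 slide [ 0.1958  0.0533 -0.2208] spin 0.991 rows>= 4
-> [ 0.38 -0.2   0.25] -27 slide [ 0.1577  0.0267 -0.0844] spin 0.998 rows>= 3
-> [ 0.379 -0.2    0.25 ] -55 slide [ 0.0006  0.     -0.0012] spin 0.977 rows>= 3
-> [ 0.379 -0.306  0.15 ] -65 slide [0.0814 0.1333 0.1163] spin 0.349 rows>= 3
deck n 1934 x [-0.1744 -0.0319] y [-0.0591  0.1203] z 0.0649
deck slope deg [-0.17  0.22]
top col [ 0.629  0.299  0.148 66.829 28.382 54.682] cleat [-132.1   30.5   12.5] yaw err -89.0
scene tab n 325 x [-0.0227 -0.0107] y [-0.0098  0.0708] ztop 0.2044
scene col [ 5.95000e-01  2.96000e-01  1.09000e-01  1.27238e+02  6.04740e+01
 -4.55100e+00] cleat [-106.3   53.7  -27.3] yaw err 31.7
scene col [  0.597   0.324   0.149 117.208  70.245 -36.969] cleat [-91.2  29.7  13.1] yaw err -0.7
```

Run:
```python
from h import *
route([([.50,.12,.31],75),([.43,-.15,.27],95),([.3788,-.3062,.15],114.8)])
```

```text
t 37.25 [0.596  0.3233 0.2476] jaw 53.63 q [-0.03  0.65 -0.89  1.39  0.5   1.34  0.  ] w 88.2 F [-1.   0.5 -0.8]
-> [0.5  0.12 0.31] 75 slide [ 0.0576 -0.0832 -0.2941] spin -0.746 rows>= 4
-> [ 0.43 -0.15  0.27] 95 slide [ 0.003   0.0533 -0.3719] spin -0.698 rows>= 5
-> [ 0.379 -0.306  0.15 ] 114.8 slide [-0.0862  0.16   -0.2015] spin -0.691 rows>= 4
```

Emit:
{"method": "drive_tool", "body": {
  "slide": [
    [0.01,-0.03,-0.02],
    [0.02,-0.06,-0.07],
    [0.03,-0.08,-0.13],
    [0.04,-0.083,-0.19],
    [0.05,-0.083,-0.25],
    [0.057,-0.083,-0.29],
    [0.057,-0.083,-0.294],
    [0.057,-0.083,-0.294]
  ],
  "spin": [-0.1,-0.2,-0.3,-0.4,-0.5,-0.6,-0.746,-0.746],
  "hand": [-1,-1,-1,-1,-1,-1,-1,-1]
}}

```text
time_s: 38.25
ee_pos: [0.4998, 0.12, 0.3105]
tool_rot: [-1.561, 0.207, -0.206]
force: [-0.4, -0.1, 0.1]
grip_width: 1.0
```

Emit:
{"method": "drive_tool", "body": {
  "slide": [
    [0,0,-0.04],
    [0,0.01,-0.1],
    [0,0.02,-0.17],
    [0,0.03,-0.24],
    [0,0.04,-0.3],
    [0.003,0.05,-0.35],
    [0.003,0.053,-0.372],
    [0.003,0.053,-0.372]
  ],
  "spin": [-0.1,-0.2,-0.3,-0.4,-0.5,-0.6,-0.7,-0.7],
  "hand": [-1,-1,-1,-1,-1,-1,-1,-1]
}}

```text
time_s: 39.25
ee_pos: [0.4297, -0.1499, 0.2707]
tool_rot: [-1.568, -0.066, 0.067]
force: [0.1, -0.2, 0.3]
grip_width: 0.999
```

Emit:
{"method": "drive_tool", "body": {
  "slide": [
    [-0.01,0.01,-0.02],
    [-0.02,0.03,-0.06],
    [-0.04,0.06,-0.1],
    [-0.06,0.1,-0.14],
    [-0.075,0.14,-0.18],
    [-0.086,0.16,-0.2],
    [-0.086,0.16,-0.2],
    [-0.086,0.16,-0.2]
  ],
  "spin": [-0.1,-0.2,-0.3,-0.4,-0.5,-0.6,-0.69,-0.69],
  "hand": [-1,-1,-1,-1,-1,-1,-1,-1]
}}

```text
time_s: 40.25
ee_pos: [0.38, -0.3032, 0.1511]
tool_rot: [-1.543, -0.34, 0.339]
force: [0.8, -0.2, -0.5]
grip_width: 0.999
```

Run:
```python
from h import *
cases(cam("scene"))
route([([.3788,-.3062,.022],114.8)])
c=cam("wrist"); cv2.imwrite("pics/w18.png",c["pixels"][:,:,::-1])
```

```text
case 1472 [ 3.790000e-01 -3.062000e-01  4.290000e-02  1.119558e+02  6.934710e+01
  2.531360e+01] hue 69.0 jaw 115.3
case 2176 [ 4.905000e-01 -4.467000e-01  4.300000e-02  1.114303e+02  6.822840e+01
  2.774250e+01] hue grey jaw 117.7
t 40.3 [ 0.3799 -0.3033  0.1513] jaw 114.8 q [ 1.44  0.5  -1.12  1.97  0.54  1.01  2.08] w 88.0 F [ 0.6 -0.2  0.9]
-> [ 0.379 -0.306  0.022] 114.8 slide [-0.003   0.1724 -0.0029] spin -0.0 rows>= 3
```

View pics/w18.png

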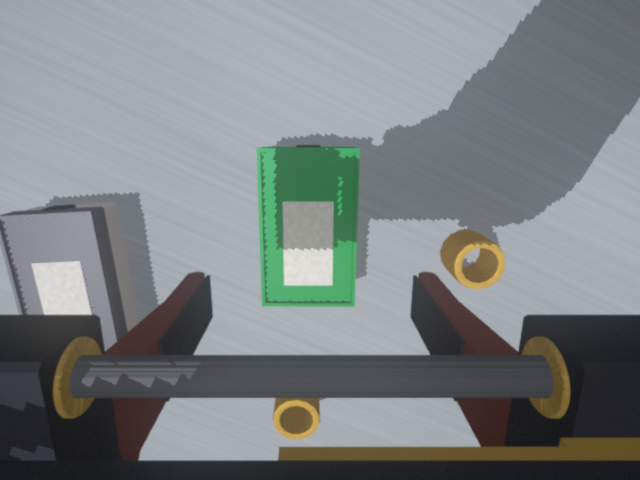

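Emit:
{"method": "drive_tool", "body": {
  "slide": [
    [-0.001,0.03,-0.001],
    [-0.001,0.07,-0.001],
    [-0.001,0.11,-0.001],
    [-0.001,0.14,-0.001],
    [-0.001,0.16,-0.001],
    [-0.001,0.171,-0.001],
    [-0.001,0.172,-0.001],
    [-0.001,0.172,-0.001]
  ],
  "spin": [0,0,0,0,0,0,0,0],
  "hand": [-1,-1,-1,-1,-1,-1,-1,-1]
}}

```text
time_s: 41.35
ee_pos: [0.3789, -0.3056, 0.0227]
tool_rot: [-1.545, -0.34, 0.339]
force: [-0.1, -0.3, -0.7]
grip_width: 1.002
```

Emit:
{"method": "drive_tool", "body": {
  "slide": [
    [0,0,0],
    [0,0,0],
    [0,0,0],
    [0,0,0],
    [0,0,0],
    [0,0,0],
    [0,-0.01,0],
    [0,-0.04,0]
  ],
  "spin": [0,0,0,0,0,0,0,0],
  "hand": [0,1,1,1,1,1,1,1],
  "force": 25
}}

```text
time_s: 42.35
ee_pos: [0.3776, -0.3046, 0.0517]
tool_rot: [-1.541, -0.339, 0.341]
force: [-0.0, -0.5, -1.3]
grip_width: 0.75
```

Run:
```python
from h import *
route([([.40,-.17,.25],95),([.46,.10,.34],75),([.5963,.3238,.30],53.7),([.5963,.3238,.175],53.7)])
c=cam("wrist"); cv2.imwrite("pics/w19.png",c["pixels"][:,:,::-1])
```

```text
t 42.35 [ 0.3776 -0.3046  0.0517] jaw 114.85 q [ 1.32  0.63 -0.97  2.05  0.71  0.84  1.94] w 66.0 F [-0.  -0.5 -1.3]
-> [ 0.4  -0.17  0.25] 95 slide [ 0.1025 -0.2644  0.1503] spin 0.693 rows>= 4
-> [0.46 0.1  0.34] 75 slide [ 0.1111 -0.12    0.3517] spin 0.698 rows>= 5
-> [0.596 0.324 0.3  ] 53.7 slide [0.0983 0.0533 0.3353] spin 0.744 rows>= 5
-> [0.596 0.324 0.175] 53.7 slide [0.     0.1667 0.    ] spin -0.0 rows>= 2
```

View pics/w19.png

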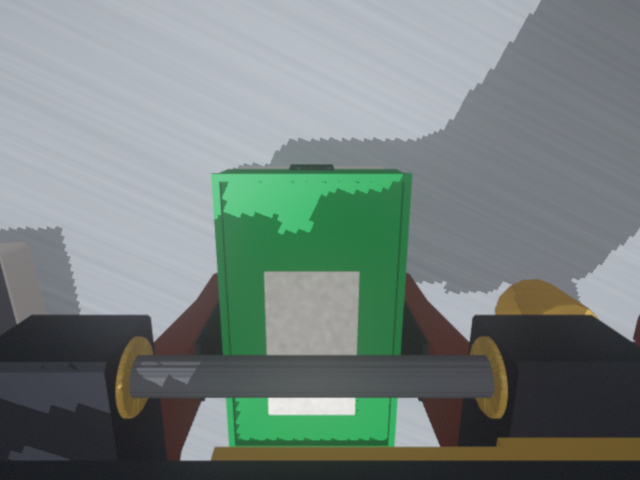

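Emit:
{"method": "drive_tool", "body": {
  "slide": [
    [0,-0.07,0],
    [0,-0.14,0],
    [0.02,-0.2,0.02],
    [0.05,-0.25,0.06],
    [0.08,-0.264,0.1],
    [0.1,-0.264,0.14],
    [0.102,-0.264,0.15],
    [0.102,-0.264,0.15]
  ],
  "spin": [0,0.1,0.2,0.33,0.46,0.6,0.69,0.69],
  "hand": [1,1,1,1,1,1,1,1]
}}

```text
time_s: 43.4
ee_pos: [0.4004, -0.1706, 0.25]
tool_rot: [-1.571, -0.07, 0.071]
force: [0.5, -0.6, -3.0]
grip_width: 0.753
```

Emit:
{"method": "drive_tool", "body": {
  "slide": [
    [0,-0.02,0.03],
    [0.02,-0.05,0.09],
    [0.04,-0.08,0.15],
    [0.06,-0.1,0.22],
    [0.08,-0.12,0.28],
    [0.1,-0.12,0.33],
    [0.11,-0.12,0.352],
    [0.11,-0.12,0.352]
  ],
  "spin": [0.1,0.2,0.3,0.4,0.5,0.6,0.7,0.7],
  "hand": [1,1,1,1,1,1,1,1]
}}

```text
time_s: 44.4
ee_pos: [0.4598, 0.0999, 0.3398]
tool_rot: [-1.56, 0.203, -0.202]
force: [0.8, -0.1, -2.3]
grip_width: 0.752
```

Emit:
{"method": "drive_tool", "body": {
  "slide": [
    [0.01,0,0.03],
    [0.03,0,0.08],
    [0.05,0.01,0.15],
    [0.07,0.02,0.22],
    [0.085,0.03,0.28],
    [0.095,0.045,0.32],
    [0.098,0.053,0.335],
    [0.098,0.053,0.335]
  ],
  "spin": [0.1,0.2,0.3,0.42,0.54,0.65,0.744,0.744],
  "hand": [1,1,1,1,1,1,1,1]
}}

```text
time_s: 45.4
ee_pos: [0.5962, 0.3214, 0.2988]
tool_rot: [-1.515, 0.497, -0.494]
force: [-0.6, -0.0, -2.3]
grip_width: 0.751
```

Run:
```python
from h import *
route([([.5963,.3238,.178],53.7)])
```

```text
t 45.4 [0.5962 0.3214 0.2988] jaw 53.74 q [-0.01  0.63 -0.96  1.31  0.51  1.45  0.01] w 66.1 F [-0.6 -0.  -2.3]
-> [0.596 0.324 0.178] 53.7 slide [-0.0018  0.1611  0.0027] spin 0.001 rows>= 2
```

Emit:
{"method": "drive_tool", "body": {
  "slide": [
    [-0.001,0.02,0],
    [-0.001,0.05,0.001],
    [-0.001,0.08,0.001],
    [-0.001,0.11,0.001],
    [-0.001,0.135,0.001],
    [-0.001,0.15,0.001],
    [-0.001,0.16,0.001],
    [-0.001,0.16,0.001]
  ],
  "spin": [0,0,0,0,0,0,0,0],
  "hand": [1,1,1,1,1,1,1,1]
}}

```text
time_s: 46.4
ee_pos: [0.5955, 0.3237, 0.1802]
tool_rot: [-1.513, 0.496, -0.496]
force: [-0.5, -0.6, -2.8]
grip_width: 0.749
```

Run:
```python
from h import *
route([([.5963,.3238,.1722],53.7)])
```

```text
t 46.4 [0.5955 0.3237 0.1802] jaw 53.69 q [-0.01  0.72 -0.92  1.47  0.58  1.24 -0.06] w 65.9 F [-0.5 -0.6 -2.8]
-> [0.596 0.324 0.172] 53.7 slide [0.0008 0.0107 0.0008] spin -0.0 rows>= 1
```

Emit:
{"method": "drive_tool", "body": {
  "slide": [
    [0.001,0.003,0.001],
    [0.001,0.006,0.001],
    [0.001,0.009,0.001],
    [0.001,0.01,0.001],
    [0.001,0.01,0.001],
    [0.001,0.01,0.001],
    [0.001,0.01,0.001],
    [0.001,0.01,0.001]
  ],
  "spin": [0,0,0,0,0,0,0,0],
  "hand": [1,1,1,1,1,0.5,0,-0.5]
}}

```text
time_s: 47.4
ee_pos: [0.5966, 0.3239, 0.1729]
tool_rot: [-1.513, 0.496, -0.496]
force: [0.3, -0.3, -2.5]
grip_width: 0.749
```

Emit:
{"method": "drive_tool", "body": {
  "slide": [
    [0,0,0],
    [0,0,0],
    [0,-0.02,0],
    [0,-0.05,0],
    [0,-0.09,0],
    [0,-0.13,0],
    [0,-0.16,0],
    [0,-0.16,0]
  ],
  "spin": [0,0,0,0,0,0,0,0],
  "hand": [-1,-1,-1,-1,-1,-1,-1,-1]
}}

```text
time_s: 48.4
ee_pos: [0.597, 0.325, 0.2965]
tool_rot: [-1.509, 0.493, -0.498]
force: [1.0, 0.5, 0.3]
grip_width: 1.002
```

```bash
python3 - <<'E'
from h import *
c=cam("scene"); cases(c); cases(cam("top")); cv2.imwrite("pics/s20.png",cv2.resize(c["pixels"][40:220,280:500,::-1],None,fx=3.2,fy=3.2,interpolation=cv2.INTER_CUBIC))
route([([.51,.12,.32],75),([.46,-.18,.28],95),([.4905,-.4468,.15],117.8)])
E
python3 deck.py
```

```text
case 2172 [ 4.906000e-01 -4.470000e-01  4.300000e-02  1.123955e+02  6.742130e+01
  2.810770e+01] hue grey jaw 118.1
case 1081 [ 4.905000e-01 -4.467000e-01  4.250000e-02  1.102448e+02  6.911280e+01
  2.699570e+01] hue grey jaw 117.0
t 48.5 [0.5965 0.3239 0.2932] jaw 53.69 q [-0.01  0.64 -0.96  1.32  0.51  1.44  0.  ] w 88.1 F [-0.2  0.  -0.4]
-> [0.51 0.12 0.32] 75 slide [ 0.0681 -0.0357 -0.2873] spin -0.744 rows>= 4
-> [ 0.46 -0.18  0.28] 95 slide [ 0.0391  0.0533 -0.4036] spin -0.698 rows>= 5
-> [ 0.49  -0.447  0.15 ] 117.8 slide [ 0.0095  0.1733 -0.3579] spin -0.796 rows>= 5
deck n 1949 x [-0.1749 -0.0308] y [-0.0588  0.1204] z 0.0648
deck slope deg [-0.32  0.23]
top col [ 0.63   0.3    0.191 67.704 28.128 53.817] cleat [-131.5   29.4   54.7] yaw err -89.9
scene tab n 358 x [-0.0383 -0.0118] y [-0.0094  0.0705] ztop 0.2045
scene col [ 5.95000e-01  2.97000e-01  1.09000e-01  1.27233e+02  5.83500e+01
 -5.06100e+00] cleat [-105.9   52.8  -27.3] yaw err 31.2
scene col [  0.595   0.297   0.151 125.033  58.38   -4.777] cleat [-106.3   52.7   15.4] yaw err 31.5
scene col [  0.596   0.325   0.191 118.696  69.395 -36.308] cleat [-89.7  29.4  55.1] yaw err -0.0
```

View pics/s20.png

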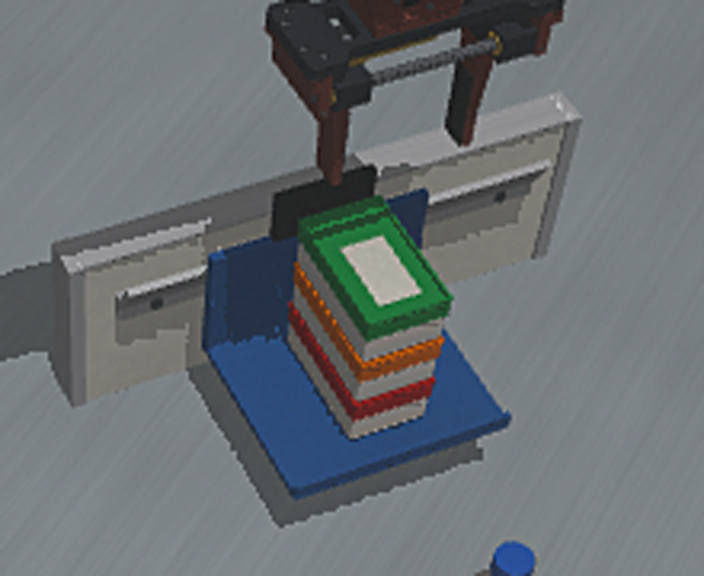

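Emit:
{"method": "drive_tool", "body": {
  "slide": [
    [0.01,-0.01,-0.02],
    [0.02,-0.02,-0.07],
    [0.03,-0.03,-0.13],
    [0.045,-0.035,-0.19],
    [0.06,-0.035,-0.25],
    [0.068,-0.035,-0.28],
    [0.068,-0.035,-0.287],
    [0.068,-0.035,-0.287]
  ],
  "spin": [-0.1,-0.2,-0.3,-0.4,-0.5,-0.6,-0.744,-0.744],
  "hand": [-1,-1,-1,-1,-1,-1,-1,-1]
}}

```text
time_s: 49.65
ee_pos: [0.51, 0.1194, 0.3187]
tool_rot: [-1.561, 0.207, -0.206]
force: [0.5, -0.2, -0.2]
grip_width: 1.001
```

Emit:
{"method": "drive_tool", "body": {
  "slide": [
    [0,0,-0.04],
    [0.01,0.01,-0.1],
    [0.02,0.02,-0.17],
    [0.03,0.03,-0.24],
    [0.035,0.04,-0.31],
    [0.039,0.05,-0.37],
    [0.039,0.053,-0.403],
    [0.039,0.053,-0.403]
  ],
  "spin": [-0.1,-0.2,-0.3,-0.4,-0.5,-0.6,-0.7,-0.7],
  "hand": [-1,-1,-1,-1,-1,-1,-1,-1]
}}

```text
time_s: 50.65
ee_pos: [0.4599, -0.1806, 0.2786]
tool_rot: [-1.568, -0.065, 0.066]
force: [0.2, 0.9, -0.3]
grip_width: 1.004
```

Emit:
{"method": "drive_tool", "body": {
  "slide": [
    [0,0.01,-0.04],
    [0,0.03,-0.1],
    [0,0.06,-0.17],
    [0.005,0.1,-0.24],
    [0.009,0.14,-0.3],
    [0.009,0.17,-0.35],
    [0.009,0.173,-0.358],
    [0.009,0.173,-0.358]
  ],
  "spin": [-0.1,-0.2,-0.3,-0.42,-0.54,-0.66,-0.796,-0.796],
  "hand": [-1,-1,-1,-1,-1,-1,-1,-1]
}}

```text
time_s: 51.65
ee_pos: [0.492, -0.4445, 0.1492]
tool_rot: [-1.535, -0.381, 0.38]
force: [0.3, 0.7, 0.0]
grip_width: 1.0
```

Run:
```python
from h import *
cases(cam("scene"))
route([([.4906,-.4469,.022],117.8)])
c=cam("wrist"); cv2.imwrite("pics/w21.png",c["pixels"][:,:,::-1])
```

```text
case 1522 [ 4.912000e-01 -4.462000e-01  4.300000e-02  1.105179e+02  6.876980e+01
  2.818370e+01] hue grey jaw 118.2
t 51.7 [ 0.4921 -0.4441  0.1498] jaw 117.83 q [ 1.34  0.84 -1.15  1.53  0.78  1.29  2.14] w 88.0 F [-0.1 -0.1  0.3]
-> [ 0.491 -0.447  0.022] 117.8 slide [-0.0036  0.1704 -0.0024] spin 0.001 rows>= 3
```

View pics/w21.png

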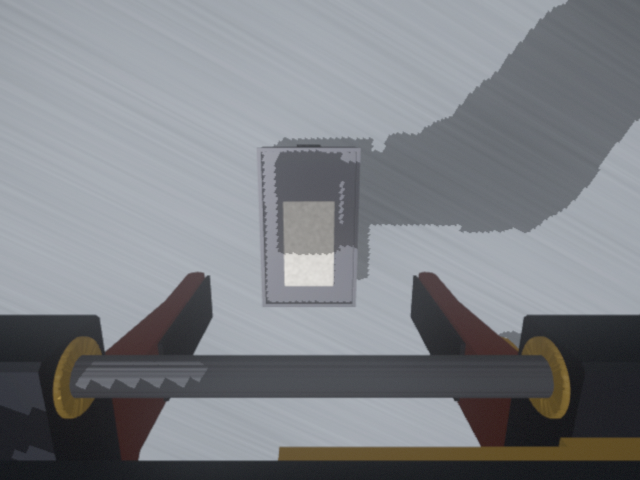

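Emit:
{"method": "drive_tool", "body": {
  "slide": [
    [-0.002,0.03,-0.001],
    [-0.003,0.07,-0.001],
    [-0.003,0.11,-0.001],
    [-0.003,0.14,-0.001],
    [-0.003,0.16,-0.001],
    [-0.003,0.169,-0.001],
    [-0.003,0.17,-0.001],
    [-0.003,0.17,-0.001]
  ],
  "spin": [0,0,0,0,0,0,0,0],
  "hand": [-1,-1,-1,-1,-1,-1,-1,-1]
}}

```text
time_s: 52.75
ee_pos: [0.4895, -0.448, 0.023]
tool_rot: [-1.538, -0.382, 0.381]
force: [-0.5, 0.6, 0.1]
grip_width: 1.002
```

Emit:
{"method": "drive_tool", "body": {
  "slide": [
    [0,0,0],
    [0,0,0],
    [0,0,0],
    [0,0,0],
    [0,0,0],
    [0,0,0],
    [0,-0.01,0],
    [0,-0.04,0]
  ],
  "spin": [0,0,0,0,0,0,0,0],
  "hand": [0,1,1,1,1,1,1,1],
  "force": 25
}}

```text
time_s: 53.75
ee_pos: [0.488, -0.4473, 0.0516]
tool_rot: [-1.535, -0.38, 0.382]
force: [0.8, -0.5, -2.8]
grip_width: 0.749
```

Run:
```python
from h import *
route([([.46,-.20,.25],95),([.47,.10,.38],75),([.5963,.3238,.34],53.7),([.5963,.3238,.22],53.7)])
c=cam("wrist"); cv2.imwrite("pics/w22.png",c["pixels"][:,:,::-1])
```

```text
t 53.75 [ 0.488  -0.4473  0.0516] jaw 117.87 q [ 1.31  0.94 -1.07  1.6   0.88  1.15  2.09] w 65.9 F [ 0.8 -0.5 -2.8]
-> [ 0.46 -0.2   0.25] 95 slide [ 0.1211 -0.2646  0.3089] spin 0.798 rows>= 6
-> [0.47 0.1  0.38] 75 slide [ 0.0481 -0.1733  0.3973] spin 0.698 rows>= 6
-> [0.596 0.324 0.34 ] 53.7 slide [0.0854 0.0533 0.3318] spin 0.744 rows>= 5
-> [0.596 0.324 0.22 ] 53.7 slide [0.   0.16 0.  ] spin -0.0 rows>= 2
```

View pics/w22.png

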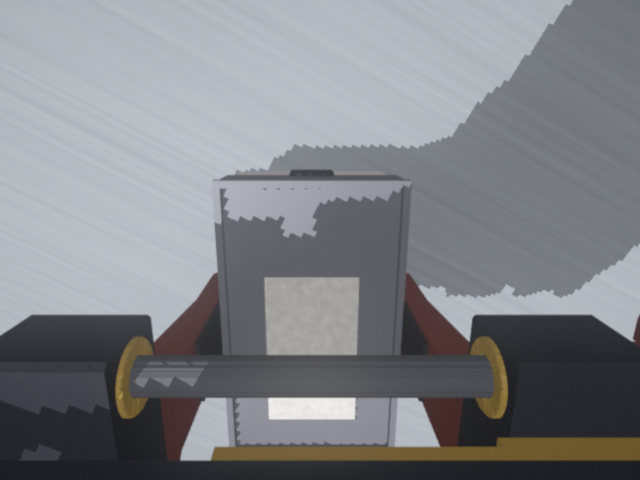

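Emit:
{"method": "drive_tool", "body": {
  "slide": [
    [0,-0.07,0.01],
    [0.01,-0.14,0.06],
    [0.03,-0.2,0.12],
    [0.06,-0.25,0.18],
    [0.09,-0.264,0.24],
    [0.11,-0.264,0.29],
    [0.121,-0.264,0.309],
    [0.121,-0.264,0.309]
  ],
  "spin": [0,0.12,0.24,0.38,0.52,0.66,0.798,0.798],
  "hand": [1,1,1,1,1,1,1,1]
}}

```text
time_s: 54.8
ee_pos: [0.4611, -0.1991, 0.2513]
tool_rot: [-1.572, -0.072, 0.071]
force: [-0.4, -0.5, -3.0]
grip_width: 0.751
```

Emit:
{"method": "drive_tool", "body": {
  "slide": [
    [0,-0.03,0.04],
    [0.01,-0.07,0.1],
    [0.02,-0.11,0.17],
    [0.03,-0.14,0.24],
    [0.04,-0.16,0.31],
    [0.048,-0.173,0.37],
    [0.048,-0.173,0.397],
    [0.048,-0.173,0.397]
  ],
  "spin": [0.1,0.2,0.3,0.4,0.5,0.6,0.7,0.7],
  "hand": [1,1,1,1,1,1,1,1]
}}

```text
time_s: 55.8
ee_pos: [0.4708, 0.1003, 0.3803]
tool_rot: [-1.561, 0.202, -0.203]
force: [0.1, -0.7, -3.3]
grip_width: 0.752
```

Emit:
{"method": "drive_tool", "body": {
  "slide": [
    [0.01,0,0.03],
    [0.03,0,0.08],
    [0.045,0.01,0.15],
    [0.06,0.02,0.22],
    [0.075,0.03,0.28],
    [0.083,0.045,0.32],
    [0.083,0.053,0.332],
    [0.083,0.053,0.332]
  ],
  "spin": [0.1,0.2,0.3,0.42,0.54,0.65,0.744,0.744],
  "hand": [1,1,1,1,1,1,1,1]
}}

```text
time_s: 56.8
ee_pos: [0.5966, 0.322, 0.3385]
tool_rot: [-1.515, 0.498, -0.495]
force: [0.7, -0.5, -2.3]
grip_width: 0.751
```

Run:
```python
from h import *
route([([.595,.3248,.222],53.7)])
```

```text
t 56.8 [0.5966 0.322  0.3385] jaw 53.67 q [-0.    0.62 -0.99  1.24  0.51  1.53  0.01] w 66.1 F [ 0.7 -0.5 -2.3]
-> [0.595 0.325 0.222] 53.7 slide [-0.004   0.1553  0.0018] spin -0.001 rows>= 2
```

Emit:
{"method": "drive_tool", "body": {
  "slide": [
    [-0.001,0.02,0],
    [-0.002,0.05,0.001],
    [-0.003,0.08,0.001],
    [-0.003,0.11,0.001],
    [-0.003,0.13,0.001],
    [-0.003,0.145,0.001],
    [-0.003,0.154,0.001],
    [-0.003,0.154,0.001]
  ],
  "spin": [0,0,0,0,0,0,0,0],
  "hand": [1,1,1,1,1,1,1,1]
}}

```text
time_s: 57.8
ee_pos: [0.5942, 0.3254, 0.2245]
tool_rot: [-1.513, 0.497, -0.497]
force: [0.3, -0.4, -2.1]
grip_width: 0.751
```

Run:
```python
from h import *
route([([.595,.3248,.2145],53.7)])
c=cam("scene"); cv2.imwrite("pics/s23.png",cv2.resize(c["pixels"][40:220,280:500,::-1],None,fx=3.2,fy=3.2,interpolation=cv2.INTER_CUBIC))
```

```text
t 57.8 [0.5942 0.3254 0.2245] jaw 53.64 q [ 0.    0.69 -0.96  1.42  0.57  1.33 -0.05] w 66.1 F [ 0.3 -0.4 -2.1]
-> [0.595 0.325 0.214] 53.7 slide [ 0.0013  0.0133 -0.    ] spin -0.002 rows>= 1
```

View pics/s23.png

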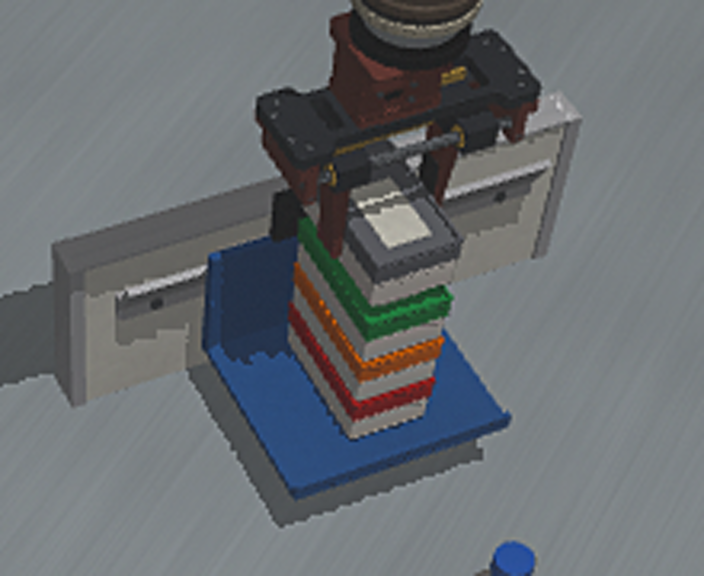

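Emit:
{"method": "drive_tool", "body": {
  "slide": [
    [0.001,0.004,0],
    [0.001,0.008,0],
    [0.001,0.011,0],
    [0.001,0.013,0],
    [0.001,0.013,0],
    [0.001,0.013,0],
    [0.001,0.013,0],
    [0.001,0.013,0]
  ],
  "spin": [0,0,0,0,0,0,0,0],
  "hand": [1,1,1,1,1,0.5,0,-0.5]
}}

```text
time_s: 58.85
ee_pos: [0.5949, 0.325, 0.215]
tool_rot: [-1.513, 0.497, -0.497]
force: [-0.9, -0.5, -2.5]
grip_width: 0.751
```

Emit:
{"method": "drive_tool", "body": {
  "slide": [
    [0,0,0],
    [0,0,0],
    [0,-0.02,0],
    [0,-0.05,0],
    [0,-0.09,0],
    [0,-0.12,0],
    [0,-0.12,0],
    [0,-0.12,0]
  ],
  "spin": [0,0,0,0,0,0,0,0],
  "hand": [-1,-1,-1,-1,-1,-1,-1,-1]
}}

```text
time_s: 59.85
ee_pos: [0.5947, 0.3248, 0.3044]
tool_rot: [-1.514, 0.497, -0.497]
force: [-0.7, 0.4, -0.8]
grip_width: 1.0
```

Emit:
{"method": "drive_tool", "body": {
  "slide": [
    [0,-0.01,-0.03],
    [0,-0.01,-0.08],
    [0,-0.01,-0.14],
    [0,-0.01,-0.2],
    [0,-0.01,-0.26],
    [0,-0.01,-0.32],
    [0,-0.01,-0.34],
    [0,-0.01,-0.34]
  ],
  "spin": [0,0,0,0,0,0,0,0],
  "hand": [-1,-1,-1,-1,-1,-1,-1,-1]
}}

```text
time_s: 60.85
ee_pos: [0.4432, 0.1181, 0.3118]
tool_rot: [-1.514, 0.499, -0.499]
force: [0.8, -0.6, -0.2]
grip_width: 0.999
```

```bash
python3 deck.py
python3 - <<'E'
from h import *
c=cam("scene"); cv2.imwrite("pics/s24.png",c["pixels"][:,:,::-1])
d=cam("top"); cv2.imwrite("pics/t24.png",d["pixels"][:,:,::-1])
print(ctrl.observe()["time_s"],ctrl.observe()["force"])
E
```

```text
deck n 1943 x [-0.1742 -0.0317] y [-0.0588  0.1199] z 0.0648
deck slope deg [-0.34  0.11]
top tab n 148 x [-0.0407 -0.0116] y [-0.0075  0.0709] ztop 0.2059
top col [  0.596   0.324   0.233 109.998  68.364 -36.221] cleat [-90.6  29.6  97.3] yaw err 0.1
scene tab n 138 x [-0.0405 -0.0102] y [0.048  0.0717] ztop 0.2046
scene col [ 5.99000e-01  3.22000e-01  1.09000e-01  1.11224e+02  6.95630e+01
 -3.70860e+01] cleat [-94.   30.1 -27.4] yaw err -0.8
scene col [  0.596   0.297   0.151 123.696  57.737  -6.416] cleat [-106.4   52.7   14.7] yaw err 29.9
scene col [  0.593   0.3     0.193 127.343  58.447  -7.454] cleat [-102.9   51.5   56.7] yaw err 28.8
scene col [  0.597   0.325   0.233 115.655  70.173 -36.166] cleat [-91.   29.   97.1] yaw err 0.1
61.1 [ 0.44489372 -0.351783   -0.26725085]
```

View pics/s24.png

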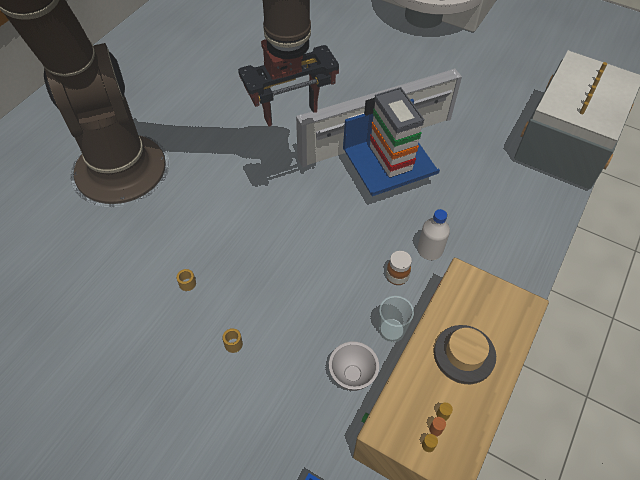

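View pics/t24.png

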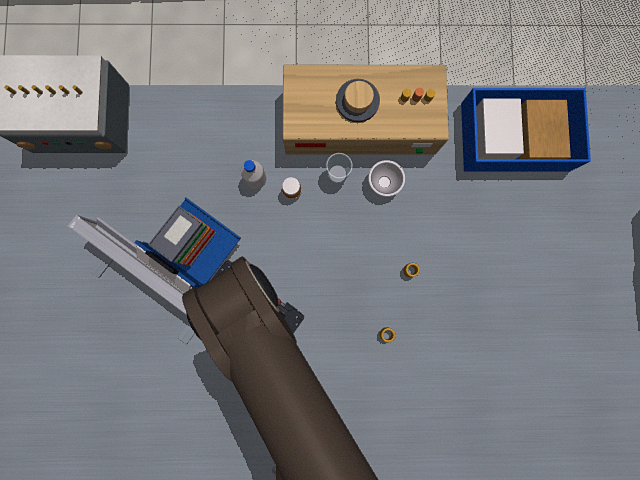

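Run:
```python
from station import ctrl
print(ctrl.close_job())
```

```text
the job is handed in; nothing more can be done
None
```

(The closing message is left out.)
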